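Crisp up the gingerbread

ROBOT

A 6-joint arm with a two-finger parallel gripper is mounted at the origin on the work surface. World frame = base frame: x ahead of the robot, y to its left, z up, the work surface at z = 0. Lengths are in m, angles in rad, forces in N, time in s.
With the tool pointing down it reaches from about 0.25 to 0.775 m from the base axis. Payload 4 kg.
Tool frame: the origin (TCP) lies between the finger pads; the fingertips stand 19 mm ahead of it and the grasp point (between the pads) is the TCP; z points along the fingers, y is the line along which they close (so a half turn about z gives the same grasp; the last joint's range is limited). The gripper opens to 85 mm and grips with 20 to 120 N. Pads are 22 mm wide; open, the fingers measure 114 mm over their backs; the gripper's body (76 mm by 85 mm) begins 54 mm behind the grasp point. The pads swing forward as they close: fully open they stand 13 mm farther back than shut.
Start: joints at [1.239, 0.087, 1.371, -0, 1.684, -0.103], TCP at [0.125, 0.536, 0.25] pointing down, gripper open.
Joint ranges: [-3.1, 3.1], [-0.76, 2.03], [0.27, 2.55], [-1.08, 4.22], [0.17, 2.65], [-2.57, 2.57]. Speed limits (rad/s): [2.79, 2.79, 3.14, 3.14, 3.14, 3.14].

INTERFACE

Orientations are given as a unit quaternion [x, y, z, w].
In Python, from rig import monitor, get_image, calibration, job gives the robot as it stands.
- The arm moves only by the tool carry_out, never from a script. Its argument "series" is a list of rows, each a list of 7 numbers: the opening, from 0 (shut) to 1 (fully open), then the shift along the tool's x, y, z in units of 60 mm (1.0 is 60 mm), then the turn, a rotation vector about the tool's x, y, z in units of 0.1 rad (1.0 is 0.1 rad). A call has 1 to 12 rows; each row shifts and turns the commanded pose from where the row before left it, along the tool's axes as they then stand; what a row does not reach is not made up. A row lasts 1/8 s, in which the tool goes at most 62.5 mm and 10.7 degrees, less where a joint would pass 70% of its speed; a pose out of reach is approached as far as the arm can. A call with a number of a shift or a turn outside -1 to 1 is refused whole. A call with a gripper value outside its range is refused whole. The fingers move at their own pace and stop on an object; "newtons" is the grip in N (left out, the last holds). Time passes only in rows, so rows that do not move let the fingers close. It gives the time, the measured TCP pose, the force, the opening and the grip force at its end, in the units of the state.
- monitor.get_obs(): the state, without advancing time (a new reading comes with each control period).
- get_image(name): name is "scene" or "side" or "wrist"; returns the picture (400x640x3 uint8, red, green, blue); there is no depth.
- calibration(name): a dict with "fx", "fy", "cx", "cy" (pixels), "distortion" ([k1, k2, p1, p2, k3] as OpenCV has them; the pictures are not rectified), "R" (3x3) and "t" (3): a world point X has camera coordinates R X + t. Camera axes: x right, y down, z forward; pixel columns grow to the right and rows downward; lengths in m; the calibration is good to about 2 mm. A picture is of the moment at which its call begins: read the wrist's pose just before it. calibration takes no time and is no camera call; for the wrist camera it gives the pose at the moment of the call.
- job.close_job(): hands the job in; it is judged then, once.
The state is a dict: "t": time; "q": joint angles; "joint_vel": joint speeds; "joint_torque": joint torques, N m; "eef_pos": TCP position; "ee_rot": TCP orientation; "wrist_force": force on the tool from outside, world axes, zero at the start; "moment": the same for the moment, N m; "opening": opening from 0.0 (shut) to 1.0 (fully open); "gripper_force": force on a finger pad.
Only numpy, scipy, OpenCV 4.12 (cv2) and the standard library are available. Lean on these libraries where they do the work, as an engineer would, in place of code of your own. Each camera call takes 0.05 s, during which the arm holds its last target. There are 200 camera calls.

TASK

Crisp up the gingerbread: swing the grill's cover fully open, lay every biscuit flat on the raised grate side by side, none overlapping or hanging on the rim, then lower the cover until it is fully closed; let it come onto its stop gently at both ends of its swing. When it is closed, start the timer by pulling its slide all the way out to the stop, holding it there for a moment and letting it run back home. Leave the cutters, the white mug, the jar and the red lid where they are.

Things in the scene. Friction and masses are not known exactly. Their poses are not given: they have to be found in the camera images.
- grill: low grey tabletop grill, fixed, 190 mm deep (x) by 360 mm wide (y), with a 162 by 332 mm grate of seven steel bars (5 mm wide, 22 mm apart, running along y) inside. Origin: centre of its underside on the table; x points away from the robot (towards the hinge), y left, z up. The grate's top is at z = 55 mm; the rim around it, 14 mm thick, reaches z = 68 mm.
- cover (a joint): angle of the grill's hinged steel cover: 0 = closed, lying level on its lower stop; grows as it opens; 1.6 rad = fully open on its upper stop, just past upright. The stiff hinge keeps it at any angle; moving it takes about 3 to 7 N at the bar.
- cover_hinge (a point): middle of the cover's hinge line, which runs along the grill's y at x = +85 mm, z = 82 mm of the grill. Its axes turn with the cover.
- cover_bar (a point): middle of the cover's black handle bar: round, 12 mm thick, 140 mm long, along the grill's y, 228 mm from the hinge line and on the front edge side, held 42 mm clear of the cover plate's edge by two arms 65 mm either side of the middle. Closed, it sticks out towards the robot at 82 mm height; open, it is on top at about 310 mm. The cover plate (12 mm thick) spans 4 to 180 mm from the hinge line.
- timer: white clockwork timer, fixed, 140 (x) by 80 (y) by 42 mm high, with a spring-loaded slide on its top. Origin: centre of its underside; x points away from the robot.
- slide (a joint): travel of the timer's slide, m: 0 = home (far end), grows as it is pulled along the timer's -x (towards the robot); 0.04 = fully out, on its stop. A spring (3 N at home, 8 N at the stop) runs it back home in about half a second when let go.
- slide_fin (a point): middle of the upright black fin that is the slide's grip: 26 mm long (timer x), 14 mm thick (timer y), 34 mm high; its top is 15 mm above this point, which is 67 mm above the table. It moves with the slide.
- mat: orange baking mat, fixed, 340 by 300 by 2 mm, on which the biscuits lie at the start. Origin: centre of its underside.
- round: hard-baked brown gingerbread biscuit, 14 mm thick, 40 g, shape: round disc, 52 mm across. Origin at mid thickness, z normal to its flat faces: 52 mm wide along y and 52 mm along x. It may be absent (None). Either face may be up.
- heart: hard-baked brown gingerbread biscuit, 14 mm thick, 40 g, shape: heart. Origin at mid thickness, z normal to its flat faces: its origin lies midway between the two round lobes, where it is 51 mm wide along y; the point is at x = -32 mm, the lobes end at x = +15 mm. It may be absent (None). Either face may be up.
- house: hard-baked brown gingerbread biscuit, 14 mm thick, 40 g, shape: little house with a pointed roof. Origin at mid thickness, z normal to its flat faces: its origin lies in the middle of the walls, which are 40 mm apart along y with straight sides from x = -13 to +13 mm; the roof's point is at x = +33 mm. It may be absent (None). Either face may be up.
- man: hard-baked brown gingerbread biscuit, 14 mm thick, 40 g, shape: gingerbread man. Origin at mid thickness, z normal to its flat faces: its origin lies in the chest; the arms are stretched out along y, 50 mm from hand to hand and 14 mm broad; head top at x = +29 mm, feet at x = -33 mm. It may be absent (None). Either face may be up.
- tree: hard-baked brown gingerbread biscuit, 14 mm thick, 40 g, shape: fir tree of three tiers and a trunk. Origin at mid thickness, z normal to its flat faces: its origin lies in the lowest, widest tier, 50 mm wide along y and 16 mm broad; top at x = +32 mm, trunk's end at x = -17 mm. It may be absent (None). Either face may be up.
- cutter: round steel biscuit cutter, ring 54 mm across, 22 mm high, lying among the biscuits; leave alone. Origin: centre of its underside.
- cutter_big: round steel biscuit cutter, ring 68 mm across, 22 mm high; leave alone. Origin: centre of its underside.
- mug_a: white mug, 80 mm across, 90 mm high; leave alone. Origin: centre of its underside.
- jar: jar, 80 mm across, 100 mm high; leave alone. Origin: centre of its underside.
- jar_lid: loose red jar lid, 90 mm across, 12 mm high; leave alone. Origin: centre of its underside.
Not all that is in view belongs to the job. Leave any blue or pink look-alike of the round alone.

How it is judged:
On the way, in this order (a step that is already met when the one before it is completed fails the run):
1. the cover is fully open (above 1.54 rad) (value of joint cover above 1.54 rad), for 0.2 s.
2. every biscuit present lies flat on the grate, with the cover still open (x of round in the frame of grill between -0.07 and 0.07 m and y of round in the frame of grill between -0.155 and 0.155 m and z of round in the frame of grill between 0.057 and 0.067 m and (angle between round's own z axis and vertical below 0.12 rad or angle between round's own z axis and vertical above 3.02 rad) and linear speed of each of round, heart, house, man, tree below 0.03 m/s and x of heart in the frame of grill between -0.07 and 0.07 m and y of heart in the frame of grill between -0.155 and 0.155 m and z of heart in the frame of grill between 0.057 and 0.067 m and (angle between heart's own z axis and vertical below 0.12 rad or angle between heart's own z axis and vertical above 3.02 rad) and x of house in the frame of grill between -0.07 and 0.07 m and y of house in the frame of grill between -0.155 and 0.155 m and z of house in the frame of grill between 0.057 and 0.067 m and (angle between house's own z axis and vertical below 0.12 rad or angle between house's own z axis and vertical above 3.02 rad) and x of man in the frame of grill between -0.07 and 0.07 m and y of man in the frame of grill between -0.155 and 0.155 m and z of man in the frame of grill between 0.057 and 0.067 m and (angle between man's own z axis and vertical below 0.12 rad or angle between man's own z axis and vertical above 3.02 rad) and x of tree in the frame of grill between -0.07 and 0.07 m and y of tree in the frame of grill between -0.155 and 0.155 m and z of tree in the frame of grill between 0.057 and 0.067 m and (angle between tree's own z axis and vertical below 0.12 rad or angle between tree's own z axis and vertical above 3.02 rad) and value of joint cover above 1 rad), for 0.2 s.
3. the cover is closed (below 0.03 rad) (value of joint cover below 0.03 rad), for 0.2 s.
4. the slide is held at its stop (beyond 37 mm) with the cover closed (value of joint slide above 0.037 m and value of joint cover below 0.03 rad), for 0.2 s.
At the end, for the whole second after the job is handed in: the cover is closed (below 0.03 rad), every biscuit present rests flat on the grate (origin 57 to 67 mm above the grill's underside, within 70 mm of its middle in x and 155 mm in y, tilted less than 0.12 rad, either face up), the slide is home (below 4 mm) (x of round in the frame of grill between -0.07 and 0.07 m and y of round in the frame of grill between -0.155 and 0.155 m and z of round in the frame of grill between 0.057 and 0.067 m and (angle between round's own z axis and vertical below 0.12 rad or angle between round's own z axis and vertical above 3.02 rad) and linear speed of each of round, heart, house, man, tree below 0.03 m/s and x of heart in the frame of grill between -0.07 and 0.07 m and y of heart in the frame of grill between -0.155 and 0.155 m and z of heart in the frame of grill between 0.057 and 0.067 m and (angle between heart's own z axis and vertical below 0.12 rad or angle between heart's own z axis and vertical above 3.02 rad) and x of house in the frame of grill between -0.07 and 0.07 m and y of house in the frame of grill between -0.155 and 0.155 m and z of house in the frame of grill between 0.057 and 0.067 m and (angle between house's own z axis and vertical below 0.12 rad or angle between house's own z axis and vertical above 3.02 rad) and x of man in the frame of grill between -0.07 and 0.07 m and y of man in the frame of grill between -0.155 and 0.155 m and z of man in the frame of grill between 0.057 and 0.067 m and (angle between man's own z axis and vertical below 0.12 rad or angle between man's own z axis and vertical above 3.02 rad) and x of tree in the frame of grill between -0.07 and 0.07 m and y of tree in the frame of grill between -0.155 and 0.155 m and z of tree in the frame of grill between 0.057 and 0.067 m and (angle between tree's own z axis and vertical below 0.12 rad or angle between tree's own z axis and vertical above 3.02 rad) and value of joint cover below 0.03 rad and value of joint slide below 0.004 m); the robot touches nothing.
It fails at once if the cover slams shut: faster than 0.7 rad/s within 0.12 rad of the closed stop (value of joint cover below 0.12 rad and velocity of joint cover below -0.7 rad/s).
It fails at once if the cover is thrown open: faster than 0.7 rad/s within 0.12 rad of the open stop (value of joint cover above 1.48 rad and velocity of joint cover above 0.7 rad/s).
It fails at once if a bystander is shifted more than 60 mm (distance of any of cutter, cutter_big, mug_a, jar, jar_lid from where it was at the start of the episode above 0.06 m).
Of round, heart, house, man, tree only 4 to 5 are there at a start; the rules pass over those that are not, and their reading is None.
At some moment in a run one of round, heart, house, man, tree may be knocked a few centimetres aside while the robot is not near it.
Once in a run the grip may slacken for a moment while it holds something.
It also fails if it takes over 210 s, if anything falls off the work surface, if the arm or the gripper's body presses on something with over 40 N, if the wrist force passes 120 N, or if a joint passes its speed limit or range.

## Working session

There is one attempt and no reset: what is moved stays moved. The work goes in short steps, Python scripts to look and compute and a tool call to move; the robot and the scene stay as the last step left them, time stands still between calls to the robot, and variables do not carry over. Pictures are saved under pics/ and viewed, at most 14 in all, crops included, and the job is handed in when it is done.

Besides the shell and the picture viewer there is one more tool, called after "Call:" by a JSON object that holds its "name" and its "arguments". carry_out: Moves the arm, as the interface text tells. Its arguments: {"type":"object","properties":{"series":{"type":"array"},"newtons":{"type":"number"}},"required":["series"]}

```bash
ls; mkdir -p pics
python3 - <<'E'
from rig import monitor,get_image,calibration
import cv2
o=monitor.get_obs();print(o)
for n in("scene","side"):
    im=get_image(n);cv2.imwrite(f"pics/{n}0.png",im[:,:,::-1]);c=calibration(n);print(n,c)
E
```

```text
pics
{'t': 0.0, 'q': array([ 1.23889465e+00,  8.79481459e-02,  1.37229065e+00,  8.85090694e-06,
        1.68358731e+00, -1.03101219e-01]), 'joint_vel': array([ 4.54810995e-05,  1.78745143e-05,  3.10123696e-05,  5.23954778e-04,
       -5.89331904e-04,  4.03260165e-04]), 'joint_torque': array([-6.19673010e-04, -3.51857650e+01, -3.13276899e+01, -1.38202236e-04,
        1.06211111e-02,  1.16479413e-05]), 'eef_pos': array([0.12459594, 0.53522564, 0.24912436]), 'ee_rot': array([ 1.14150298e-01,  9.93462864e-01, -1.08946727e-03, -2.45273422e-04]), 'wrist_force': array([-1.01518267,  0.32518007,  0.22044975]), 'moment': array([-0.01832013,  0.02681284,  0.03065115]), 'gripper_force': 0.0, 'opening': 1.0018234218804152}
scene {'fx': 421.57180563407627, 'fy': 421.57180563407627, 'cx': 320.1586860321594, 'cy': 199.27326101339779, 'distortion': array([-0.0829904,  0.       ,  0.       ,  0.       ,  0.       ]), 'R': array([[ 0.86921476,  0.49434043, -0.00965624],
       [ 0.42289145, -0.75341908, -0.50351019],
       [-0.25618064,  0.43357495, -0.86393533]]), 't': array([-0.43562858, -0.14773396,  1.2701014 ])}
side {'fx': 440.2352459959314, 'fy': 440.2352459959314, 'cx': 312.47183882643515, 'cy': 206.40401858982554, 'distortion': array([-0.00440043,  0.        ,  0.        ,  0.        ,  0.        ]), 'R': array([[ 0.74242598, -0.66982463,  0.01177425],
       [-0.33817833, -0.38988895, -0.85651738],
       [ 0.57830709,  0.63191896, -0.51598386]]), 't': array([-0.339942  ,  0.24917243,  0.88554323])}
```

View pics/scene0.png

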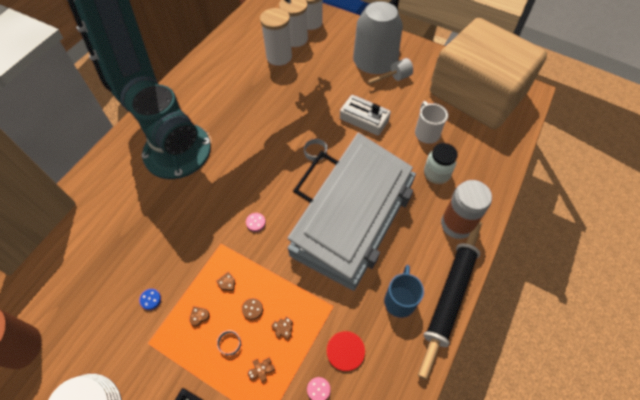

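View pics/side0.png

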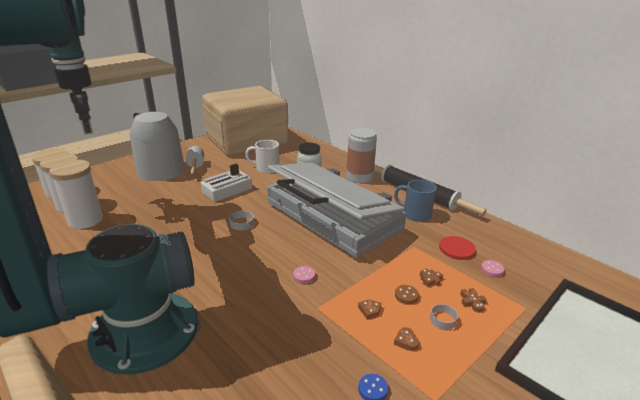

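The scene shows five brown biscuits on the orange mat at (227,282), (199,316), (253,309), (283,327) and (261,369). The small cutter is at (229,344), the grill at (355,210) with its bar at (315,178), the timer at (366,112) with its fin at (376,107), and the big cutter at (315,150). Look-alikes for the round are the pink discs at (256,222) and (319,389) and the blue one at (150,299); the brown round is at (253,309). Next I'll take close crops.

```bash
cat > h.py <<'E'
import numpy as np, cv2
from rig import monitor,get_image,calibration
from scipy.spatial.transform import Rotation as Rn
def K(c): return np.array([[c['fx'],0,c['cx']],[0,c['fy'],c['cy']],[0,0,1]])
def proj(c,P):
    return cv2.projectPoints(np.atleast_2d(np.float64(P)),cv2.Rodrigues(c['R'])[0],c['t'],K(c),c['distortion'])[0][:,0]
def back(c,uv,z):
    n=cv2.undistortPoints(np.float64(uv).reshape(-1,1,2),K(c),c['distortion'])[:,0]
    d=np.c_[n,np.ones(len(n))]@c['R']; o=-c['R'].T@c['t']
    return o+d*((z-o[2])/d[:,2])[:,None]
def crop(im,x0,y0,x1,y1,s,name):
    cv2.imwrite(name,cv2.resize(im[y0:y1,x0:x1,::-1],None,fx=s,fy=s,interpolation=cv2.INTER_CUBIC))
def step(p,yaw=None):
    """rows needed (units) to go to world position p with tool down; yaw=angle of tool y axis line in world"""
    o=monitor.get_obs();R=Rn.from_quat(o['ee_rot'])
    d=R.inv().apply(np.array(p)-o['eef_pos'])/0.06
    print('shift units',d.round(2),'rows>=',np.ceil(np.linalg.norm(d)/1.04))
    if yaw is not None:
        y=np.array([np.cos(yaw),np.sin(yaw),0]);z=np.array([0,0,-1.])
        best=None
        for s in(1,-1):
            T=np.c_[np.cross(s*y,z),s*y,z]
            rv=(R.inv()*Rn.from_matrix(T)).as_rotvec()/0.1
            print('turn units',rv.round(2))
def st():
    o=monitor.get_obs();R=Rn.from_quat(o['ee_rot']).as_matrix()
    print('t',round(o['t'],2),'p',o['eef_pos'].round(4),'ydir',np.rad2deg(np.arctan2(R[1,1],R[0,1])).round(1),'z',R[:,2].round(3),'F',o['wrist_force'].round(1),'op',round(o['opening'],3),'gf',round(o['gripper_force'],1),'q',o['q'].round(2))
E
python3 - <<'E'
from h import *
a=cv2.imread('pics/scene0.png')[:,:,::-1]
b=cv2.imread('pics/side0.png')[:,:,::-1]
crop(a,140,235,340,385,4,'pics/c1.png')
crop(a,280,85,420,290,3,'pics/c2.png')
crop(b,190,155,410,265,3.6,'pics/c3.png')
c=calibration('scene')
print(back(c,[[227,282],[199,316],[253,309],[283,327],[261,369]],0.016).round(3))
print(proj(c,monitor.get_obs()['eef_pos']))
E
```

```text
[[ 0.385 -0.265  0.016]
 [ 0.376 -0.369  0.016]
 [ 0.479 -0.289  0.016]
 [ 0.565 -0.289  0.016]
 [ 0.572 -0.395  0.016]]
[[298.73860978  -5.93609632]]
```

View pics/c1.png

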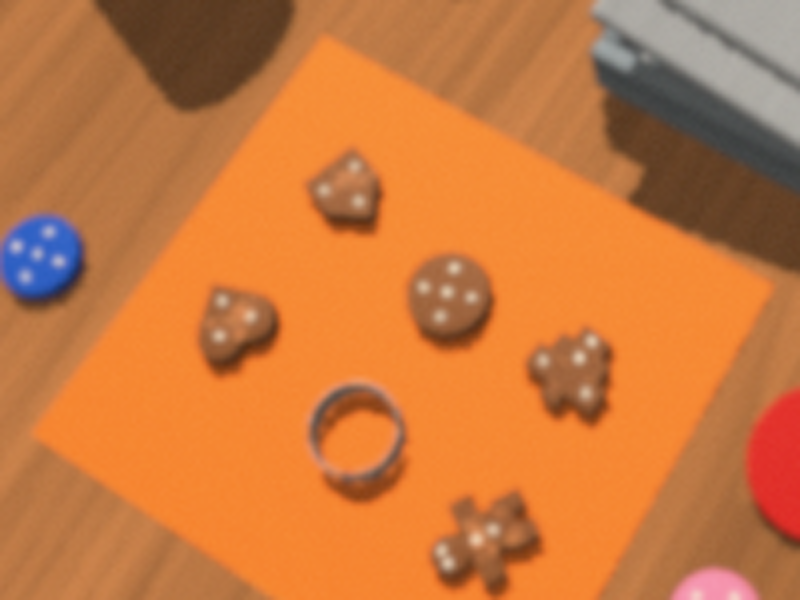

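View pics/c2.png

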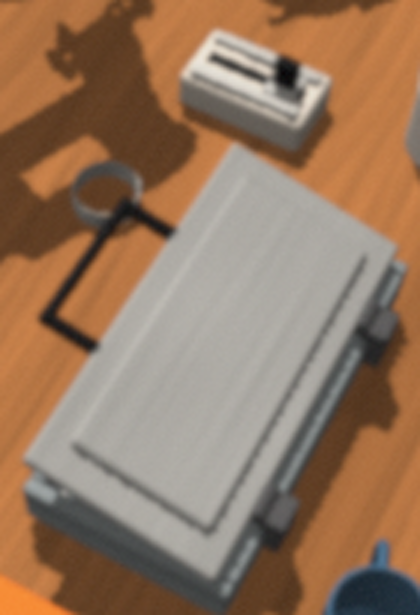

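View pics/c3.png

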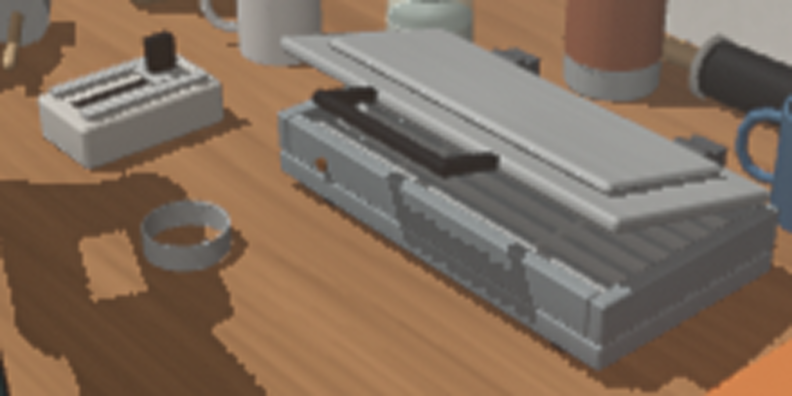

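Crop c1 shows house (227,282), heart (199,316), round (253,309), tree (283,327) and man (261,369), all present. Crops c2 and c3 show the cover partly open, with bar ends in the scene image at about (322,154) and (296,191). Now I'll fit the poses.

```bash
cat > fit.py <<'E'
from h import *
from scipy.optimize import least_squares
cs,cd=calibration('scene'),calibration('side')
S=lambda u,v:(cs,(280+u/3,85+v/3)); D=lambda u,v:(cd,(190+u/3.6,155+v/3.6))
def grill(p):
    x,y,w,a,W,zt=p; R=Rn.from_euler('z',w)
    g=lambda P:R.apply(P)+[x,y,0]
    cv=lambda r,yy,n:g([0.085-r*np.cos(a)+n*np.sin(a),yy,0.082+r*np.sin(a)+n*np.cos(a)])
    return [(cv(.228,.067,0),S(127,207)),(cv(.228,-.067,0),S(47,319)),(cv(.228,.067,0),D(322,98)),(cv(.228,-.067,0),D(445,168)),
     (cv(.18,W,zt),S(235,145)),(cv(.18,-W,zt),S(28,460)),(cv(.18,W,zt),D(283,38)),(cv(.18,-W,zt),D(620,222)),
     (g([-.095,-.18,0]),D(600,368)),(g([-.095,.18,0]),D(284,170)),(g([-.095,-.18,0.068]),D(608,300)),(g([-.095,.18,0.068]),D(282,110))]
def timer(p):
    x,y,w=p;R=Rn.from_euler('z',w);g=lambda P:R.apply(P)+[x,y,0]
    return [(g([-.07,.04,.042]),S(215,30)),(g([.07,.04,.042]),S(330,77)),(g([-.07,-.04,.042]),S(181,82)),(g([.07,-.04,.042]),S(297,125)),
    (g([-.07,-.04,.042]),D(92,132)),(g([-.07,-.04,0]),D(92,166)),(g([-.07,.04,.042]),D(40,98)),(g([.07,-.04,.042]),D(221,90))]
def res(f): return lambda p:np.concatenate([proj(c,P)[0]-uv for P,(c,uv) in f(p)])
for f,p0 in((grill,[.55,0,0,.4,.17,.006]),(timer,[.5,.3,0])):
    r=least_squares(res(f),p0,loss='soft_l1');print(r.x.round(4),r.fun.reshape(-1,2).round(1).tolist())
print(back(cs,[[280+288/3,85+60/3]],.082),back(cd,[[190+158/3.6,155+35/3.6]],.082))
E
python3 fit.py
```

```text
[0.5816 0.0498 0.0009 0.2408 0.1782 0.0037] [[0.8, 0.4], [0.6, 1.8], [-0.0, -0.3], [0.5, -0.0], [0.4, 0.6], [-0.2, 0.9], [-0.4, -0.2], [-0.9, -0.6], [-0.1, 4.1], [-0.9, 2.5], [-0.5, 0.4], [-1.3, -0.9]]
[0.4429 0.3814 0.0264] [[-1.5, 0.2], [1.2, 0.2], [-1.6, -0.2], [1.7, 2.1], [-1.4, -0.8], [0.0, 2.0], [-1.4, -0.8], [1.1, -3.8]]
[[0.47316484 0.38652612 0.082     ]] [[0.47219709 0.37862108 0.082     ]]
```

Run:
```python
from h import *
st(); step([.445,.05,.23],0)
```

```text
t 0.1 p [0.1246 0.5353 0.2492] ydir 76.9 z [-0.001 -0.002 -1.   ] F [-1.   0.6  0.4] op 1.0 gf 0.0 q [ 1.24  0.09  1.37  0.    1.68 -0.1 ]
shift units [-7.03 -6.67  0.33] rows>= 10.0
turn units [-2.000e-02  1.000e-02  1.342e+01]
turn units [-1.0e-02 -2.0e-02 -1.8e+01]
```

```bash
cat >> h.py <<'E'
def plan(p,yaw,grip=1.0,extra=0,lim=.95):
    """rows (rounded) from present pose to p, tool down, y-axis line at yaw; picks the smaller turn"""
    o=monitor.get_obs();R=Rn.from_quat(o['ee_rot']);z=np.array([0,0,-1.])
    def T(s):
        y=s*np.array([np.cos(yaw),np.sin(yaw),0]);return Rn.from_matrix(np.c_[np.cross(y,z),y,z])
    rv=min([(R.inv()*T(s)).as_rotvec() for s in(1,-1)],key=lambda r:abs(r[2]))
    d=np.array(p)-o['eef_pos']
    n=int(max(np.ceil(np.linalg.norm(d)/.06/lim),np.ceil(np.abs(rv).max()/.1),1))+extra
    rows=[]
    for i in range(n):
        Ri=R*Rn.from_rotvec(rv*i/n)
        rows.append([grip]+(Ri.inv().apply(d/n)/.06).round(3).tolist()+(rv/n/.1).round(3).tolist())
    print('turn',rv.round(3),'n',n);print(str(rows).replace(' ',''))
E
python3 - <<'E'
from h import *
plan([.445,.05,.23],0,.5)
E
```

```text
turn [-2.000e-03  1.000e-03  1.342e+00] n 14
[[0.5,-0.502,-0.476,0.024,-0.001,0.001,0.959],[0.5,-0.546,-0.426,0.024,-0.001,0.001,0.959],[0.5,-0.584,-0.372,0.024,-0.001,0.001,0.959],[0.5,-0.617,-0.314,0.023,-0.001,0.001,0.959],[0.5,-0.644,-0.254,0.023,-0.001,0.001,0.959],[0.5,-0.665,-0.191,0.023,-0.001,0.001,0.959],[0.5,-0.681,-0.126,0.023,-0.001,0.001,0.959],[0.5,-0.69,-0.06,0.023,-0.001,0.001,0.959],[0.5,-0.692,0.006,0.023,-0.001,0.001,0.959],[0.5,-0.688,0.072,0.023,-0.001,0.001,0.959],[0.5,-0.678,0.138,0.023,-0.001,0.001,0.959],[0.5,-0.662,0.202,0.023,-0.001,0.001,0.959],[0.5,-0.64,0.264,0.023,-0.001,0.001,0.959],[0.5,-0.612,0.324,0.023,-0.001,0.001,0.959]]
```

Call:
{"name": "carry_out", "arguments": {"series": [[0.5, -0.5, -0.48, 0, 0, 0, 1], [0.5, -0.55, -0.43, 0, 0, 0, 1], [0.5, -0.58, -0.37, 0, 0, 0, 1], [0.5, -0.62, -0.31, 0, 0, 0, 1], [0.5, -0.64, -0.25, 0, 0, 0, 1], [0.5, -0.67, -0.19, 0, 0, 0, 1], [0.5, -0.68, -0.13, 0, 0, 0, 1], [0.5, -0.69, -0.06, 0, 0, 0, 1], [0.5, -0.69, 0, 0, 0, 0, 1], [0.5, -0.69, 0.07, 0, 0, 0, 1], [0.5, -0.68, 0.14, 0, 0, 0, 1], [0.5, -0.66, 0.2, 0, 0, 0, 1]]}}

```text
t: 1.6
eef_pos: [0.3897, 0.112, 0.2499]
ee_rot: [0.656, 0.754, -0.0, -0.0]
wrist_force: [0.0, 0.2, 0.2]
opening: 0.502
gripper_force: 0.0
```

Run:
```python
from h import *
st();plan([.445,.05,.20],0,.5)
```

```text
t 1.6 p [0.3897 0.112  0.2499] ydir 7.9 z [-0.  0. -1.] F [0.  0.2 0.2] op 0.502 gf 0.0 q [ 0.14 -0.24  1.68  0.    1.71  0.  ]
turn [-0.    -0.     0.139] n 2
[[0.5,-0.576,0.385,0.416,-0.002,-0.001,0.693],[0.5,-0.548,0.424,0.416,-0.002,-0.001,0.693]]
```

Call:
{"name": "carry_out", "arguments": {"series": [[0.5, -0.55, 0.4, 0.4, 0, 0, 0.7], [0.5, -0.55, 0.42, 0.4, 0, 0, 0.7], [0.5, 0, 0, 0, 0, 0, 0]]}}

```text
t: 1.98
eef_pos: [0.4448, 0.0512, 0.1991]
ee_rot: [0.708, 0.706, -0.002, -0.002]
wrist_force: [0.0, 0.6, -0.2]
opening: 0.5
gripper_force: 0.0
```

Run:
```python
from h import *
st();c=calibration('wrist');im=get_image('wrist');cv2.imwrite('pics/w1.png',im[:,:,::-1])
print(proj(c,[[.445,.115,.136],[.445,-.015,.136],[.445,.05,.136]]).round(0))
```

```text
t 1.98 p [0.4448 0.0512 0.1991] ydir -0.1 z [-0.007 -0.    -1.   ] F [ 0.   0.6 -0.2] op 0.5 gf 0.0 q [-0.01 -0.12  1.68 -0.    1.59 -0.01]
[[321. 129.]
 [321. 308.]
 [321. 228.]]
```

View pics/w1.png

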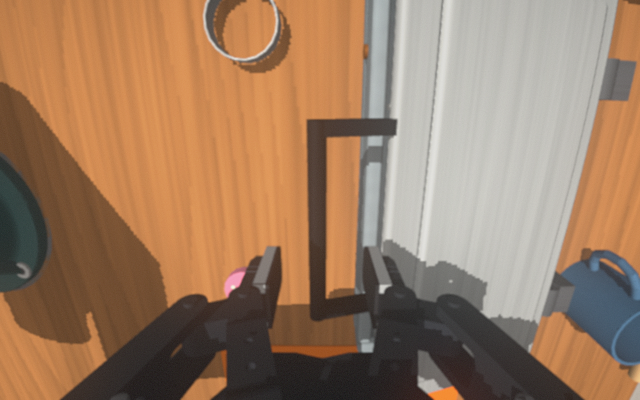

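The wrist view shows the bar between the fingers at column 317, rows 128–310, against a predicted 321 and 129–308. That puts it 3 mm nearer the robot than fitted, so I'll descend and grip.

Call:
{"name": "carry_out", "arguments": {"series": [[0.35, 0, -0.04, 0, 0, 0, 0], [0.35, 0, 0, 0.5, 0, 0, 0], [0.35, 0, 0, 0.5, 0, 0, 0], [0.0, 0, 0, 0, 0, 0, 0], [0.0, 0, 0, 0, 0, 0, 0], [0.0, 0, 0, 0, 0, 0, 0], [0.0, 0, 0, 0, 0, 0, 0]], "newtons": 40}}

```text
t: 2.9
eef_pos: [0.4416, 0.0539, 0.1425]
ee_rot: [0.706, 0.708, -0.001, -0.002]
wrist_force: [-5.8, 3.4, -4.0]
opening: 0.123
gripper_force: 39.1
```

Run:
```python
from h import *
st()
H=np.array([.667,.082]);p=monitor.get_obs()['eef_pos'];b=np.array([p[0],p[2]]);v=b-H
print(np.hypot(*v),np.arctan2(v[1],-v[0]))
a0=np.arctan2(v[1],-v[0]);r=.228
A=np.linspace(a0,1.6,24);x=H[0]-r*np.cos(A);z=H[1]+r*np.sin(A)
print(np.diff(A)[0]);print(np.c_[np.diff(x),-np.diff(z)].__truediv__(.06).round(2).tolist())
```

```text
t 2.9 p [0.4416 0.0539 0.1425] ydir 0.2 z [-0.003  0.002 -1.   ] F [-5.8  3.4 -4. ] op 0.123 gf 39.1 q [-0.01 -0.1   1.77  0.    1.47 -0.01]
0.23337752352181682 0.2620643252594381
0.058171116293067926
[[0.06, -0.21], [0.08, -0.21], [0.09, -0.2], [0.1, -0.2], [0.11, -0.19], [0.12, -0.18], [0.13, -0.18], [0.14, -0.17], [0.15, -0.16], [0.16, -0.15], [0.17, -0.14], [0.18, -0.13], [0.18, -0.12], [0.19, -0.11], [0.2, -0.1], [0.2, -0.09], [0.21, -0.08], [0.21, -0.06], [0.22, -0.05], [0.22, -0.04], [0.22, -0.03], [0.22, -0.01], [0.22, 0.0]]
```

Call:
{"name": "carry_out", "arguments": {"series": [[0, 0, 0.06, -0.21, 0, 0, 0], [0, 0, 0.08, -0.21, 0, 0, 0], [0, 0, 0.09, -0.2, 0, 0, 0], [0, 0, 0.1, -0.2, 0, 0, 0], [0, 0, 0.11, -0.19, 0, 0, 0], [0, 0, 0.12, -0.18, 0, 0, 0], [0, 0, 0.13, -0.18, 0, 0, 0], [0, 0, 0.14, -0.17, 0, 0, 0], [0, 0, 0.15, -0.16, 0, 0, 0], [0, 0, 0.16, -0.15, 0, 0, 0], [0, 0, 0.17, -0.14, 0, 0, 0]]}}

```text
t: 4.28
eef_pos: [0.5196, 0.0538, 0.2653]
ee_rot: [0.706, 0.708, -0.001, -0.002]
wrist_force: [-12.5, 2.7, 3.8]
opening: 0.122
gripper_force: 38.9
```

Call:
{"name": "carry_out", "arguments": {"series": [[0, 0, 0.18, -0.13, 0, 0, 0], [0, 0, 0.18, -0.12, 0, 0, 0], [0, 0, 0.19, -0.11, 0, 0, 0]]}}

```text
t: 4.65
eef_pos: [0.5532, 0.0538, 0.2886]
ee_rot: [0.706, 0.708, 0.0, -0.0]
wrist_force: [-10.7, 2.2, 4.6]
opening: 0.123
gripper_force: 39.0
```

Call:
{"name": "carry_out", "arguments": {"series": [[0, 0, 0.19, -0.09, 0, 0, 0], [0, 0, 0.2, -0.08, 0, 0, 0], [0, 0, 0.21, -0.07, 0, 0, 0], [0, 0, 0.21, -0.05, 0, 0, 0], [0, 0, 0.22, -0.04, 0, 0, 0], [0, 0, 0.2, -0.03, 0, 0, 0], [0, 0, 0.2, -0.02, 0, 0, 0], [0, 0, 0.15, 0, 0, 0, 0], [0, 0, 0.12, 0, 0, 0, 0], [0, 0, 0.12, 0, 0, 0, 0], [0, 0, 0.12, 0, 0, 0, 0], [0, 0, 0, 0, 0, 0, 0]]}}

```text
t: 6.15
eef_pos: [0.6686, 0.0536, 0.3149]
ee_rot: [0.706, 0.708, 0.001, 0.001]
wrist_force: [-15.2, 1.2, 12.9]
opening: 0.126
gripper_force: 41.5
```

Call:
{"name": "carry_out", "arguments": {"series": [[0, 0, 0.1, 0.03, 0, 0, 0], [0, 0, 0.08, 0.03, 0, 0, 0], [0, 0, 0, 0, 0, 0, 0]]}}

```text
t: 6.52
eef_pos: [0.6692, 0.0537, 0.3148]
ee_rot: [0.706, 0.708, -0.008, -0.007]
wrist_force: [-47.8, -1.0, 24.5]
opening: 0.123
gripper_force: 43.7
```

Run:
```python
from h import *
st();im=get_image('side');crop(im,180,60,420,260,3.3,'pics/s1.png')
```

```text
t 6.53 p [0.6692 0.0537 0.3148] ydir 0.1 z [-0.02  -0.001 -1.   ] F [-47.8  -1.   24.5] op 0.123 gf 43.7 q [-0.    0.38  0.89 -0.    1.89 -0.01]
```

View pics/s1.png

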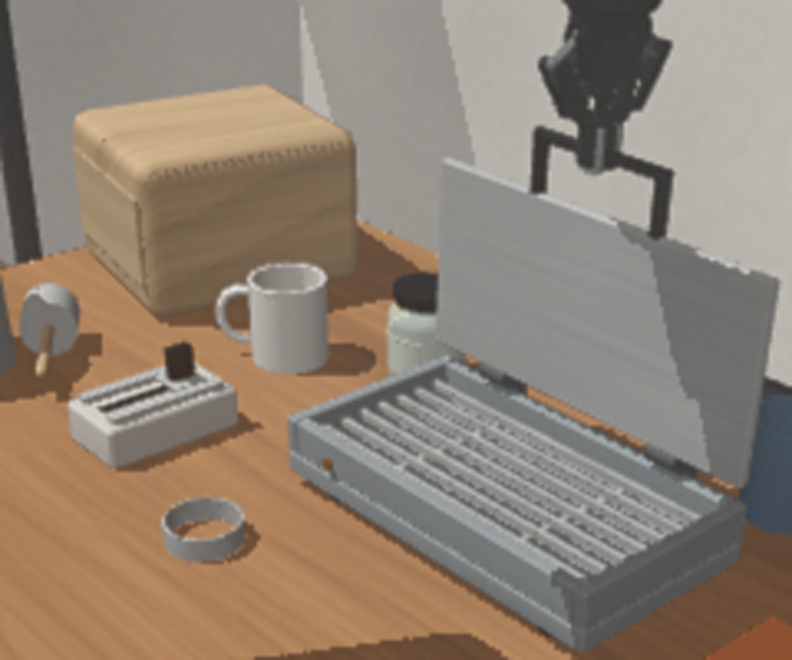

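The side view shows the cover upright on its stop, with the force jump confirming it, and an empty grate. I'll ease off, release, rise and go over the mat.

Call:
{"name": "carry_out", "arguments": {"series": [[0, 0, -0.12, -0.05, 0, 0, 0], [0.35, 0, 0, 0, 0, 0, 0], [0.4, 0, 0, 0, 0, 0, 0], [0.4, 0, 0, 0, 0, 0, 0], [0.4, 0, 0, -0.5, 0, 0, 0], [0.4, 0, 0, -0.5, 0, 0, 0], [0.5, 0, -0.7, 0, 0, 0, 0], [0.5, -0.4, -0.8, 0, 0, 0, 0], [0.5, -0.8, -0.4, 0, 0, 0, 0]]}}

```text
t: 7.7
eef_pos: [0.5596, -0.0183, 0.366]
ee_rot: [0.705, 0.709, 0.0, 0.001]
wrist_force: [0.4, -1.8, 0.4]
opening: 0.497
gripper_force: 0.0
```

Run:
```python
from h import *
st();plan([.47,-.33,.34],0,1)
```

```text
t 7.7 p [ 0.5596 -0.0183  0.366 ] ydir 0.3 z [ 0.001 -0.    -1.   ] F [ 0.4 -1.8  0.4] op 0.497 gf 0.0 q [-0.13  0.12  1.11  0.    1.91 -0.14]
turn [0.001 0.    0.005] n 6
[[1,-0.864,-0.254,0.072,0.002,0.0,0.009],[1,-0.865,-0.253,0.072,0.002,0.0,0.009],[1,-0.865,-0.252,0.072,0.002,0.0,0.009],[1,-0.865,-0.251,0.072,0.002,0.0,0.009],[1,-0.865,-0.251,0.072,0.002,0.0,0.009],[1,-0.866,-0.25,0.072,0.002,0.0,0.009]]
```

Call:
{"name": "carry_out", "arguments": {"series": [[1, -0.9, -0.22, 0.1, 0, 0, 0], [1, -0.9, -0.22, 0.1, 0, 0, 0], [1, -0.9, -0.22, 0.1, 0, 0, 0], [1, -0.9, -0.22, 0, 0, 0, 0], [1, -0.9, -0.22, 0, 0, 0, 0], [1, -0.9, -0.22, 0, 0, 0, 0], [1, -0.4, 0, 0, 0, 0, 0], [1, 0, 0, 0, 0, 0, 0]]}}

```text
t: 8.7
eef_pos: [0.4819, -0.3693, 0.3461]
ee_rot: [0.708, 0.707, -0.0, -0.001]
wrist_force: [0.6, -1.0, 0.1]
opening: 0.996
gripper_force: 0.0
```

Run:
```python
from h import *
st();c=calibration('wrist');im=get_image('wrist');cv2.imwrite('pics/w2.png',im[:,:,::-1])
np.save('w2.npy',np.array([c],dtype=object))
```

```text
t 8.7 p [ 0.4819 -0.3693  0.3461] ydir -0.1 z [-0.001  0.001 -1.   ] F [ 0.6 -1.   0.1] op 0.996 gf 0.0 q [-0.75  0.22  1.03 -0.    1.89 -0.75]
```

View pics/w2.png

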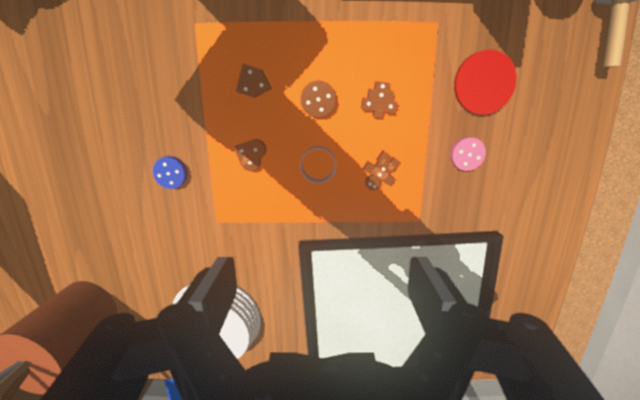

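The wrist view shows house (253,80), round (319,99), tree (380,101), heart (251,153) and man (381,169), with the cutter at (318,164). I'll enlarge it.

Run:
```python
from h import *
im=cv2.imread('pics/w2.png')[:,:,::-1]
im=np.clip(255*(im/255.)**.6,0,255).astype(np.uint8)
crop(im,225,50,415,200,4,'pics/c4.png')
```

```text
(no output)
```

View pics/c4.png

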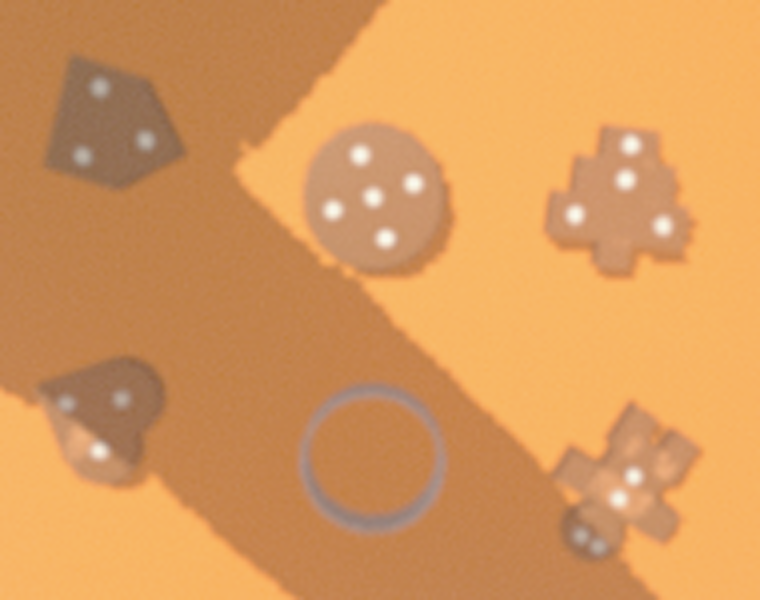

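Run:
```python
from h import *
c=np.load('w2.npy',allow_pickle=True)[0]
pts={'house':((58,111),(185,155)),'heart':((40,387),(115,421)),'round':((375,196),(475,196)),'tree':((612,275),(630,128)),'man':((658,428),(585,540))}
org={'heart':(115,421),'round':(375,196),'tree':(620,229),'man':(618,495)}
w=lambda p:back(c,[[225+p[0]/4,50+p[1]/4]],.016)[0]
for n,(a,b) in pts.items():
    A,B=w(a),w(b);d=B-A;yaw=np.arctan2(d[1],d[0]);L=np.linalg.norm(d)
    o=w(org[n]) if n in org else A+d/L*.013
    g=(yaw+np.pi/2+np.pi/2)%np.pi-np.pi/2
    print(n,'len',L.round(4),'o',o.round(4),'xaxis',np.rad2deg(yaw).round(1),'grasp line',np.rad2deg(g).round(1),g.round(3))
print('cutter',w((373,458)), 'round diam',np.linalg.norm(w((303,196))-w((447,196))))
cs=calibration('scene')
# scene c1 crop (140,235,x4): centroids
for n,p in {'round':(450,297),'house':(350,190),'heart':(235,325),'tree':(573,372),'man':(487,538)}.items(): print(n,back(cs,[[140+p[0]/4,235+p[1]/4]],.016)[0].round(3))
```

```text
house len 0.0468 o [ 0.3788 -0.2626  0.016 ] xaxis -19.0 grasp line 71.0 1.238
heart len 0.0304 o [ 0.3796 -0.3688  0.016 ] xaxis -25.4 grasp line 64.6 1.128
round len 0.0357 o [ 0.4781 -0.288   0.016 ] xaxis -0.0 grasp line 90.0 1.571
tree len 0.0509 o [ 0.5664 -0.2992  0.016 ] xaxis 85.7 grasp line -4.3 -0.076
man len 0.0509 o [ 0.571  -0.3977  0.016 ] xaxis -120.2 grasp line -30.2 -0.527
cutter [ 0.47694529 -0.38327023  0.016     ] round diam 0.05145681866287414
round [ 0.479 -0.29   0.016]
house [ 0.387 -0.265  0.016]
heart [ 0.376 -0.369  0.016]
tree [ 0.567 -0.291  0.016]
man [ 0.574 -0.395  0.016]
```

Call:
{"name": "carry_out", "arguments": {"series": [[0.8, 0.7, -0.06, 0.6, 0, 0, 0], [0.8, 0.65, 0, 0.7, 0, 0, 0], [0.8, 0, 0, 0.95, 0, 0, 0], [0.8, 0, 0, 0.95, 0, 0, 0], [0.8, 0, 0, 0.95, 0, 0, 0], [0.8, 0, 0, 0.6, 0, 0, 0], [0.8, 0, 0, 0.38, 0, 0, 0], [0.8, 0, 0, 0.22, 0, 0, 0], [0.8, 0, 0, 0, 0, 0, 0]]}}

```text
t: 9.88
eef_pos: [0.4785, -0.285, 0.0261]
ee_rot: [0.706, 0.708, 0.0, -0.001]
wrist_force: [-0.5, -0.6, 0.1]
opening: 0.803
gripper_force: 0.0
```

Call:
{"name": "carry_out", "arguments": {"series": [[0.8, -0.05, 0, 0.05, 0, 0, 0], [0.3, 0, 0, 0, 0, 0, 0], [0.3, 0, 0, 0, 0, 0, 0], [0.3, 0, 0, 0, 0, 0, 0], [0.3, 0, 0, 0, 0, 0, 0], [0.3, 0, 0, -0.5, 0, 0, 0], [0.3, 0, 0, -0.9, 0, 0, 0], [0.3, 0, 0, -0.9, 0, 0, 0]], "newtons": 30}}

```text
t: 10.88
eef_pos: [0.4778, -0.2884, 0.1618]
ee_rot: [0.706, 0.708, -0.0, -0.001]
wrist_force: [0.2, -1.0, -1.0]
opening: 0.589
gripper_force: 31.4
```

Run:
```python
from h import *
st();step([.565,.120,.165],0)
```

```text
t 10.88 p [ 0.4778 -0.2884  0.1618] ydir 0.1 z [-0.002  0.002 -1.   ] F [ 0.2 -1.  -1. ] op 0.589 gf 31.4 q [-0.64  0.14  1.49  0.    1.52 -0.65]
shift units [ 6.8   1.47 -0.04] rows>= 7.0
turn units [-0.02 -0.02  0.02]
turn units [ 3.00e-02 -3.00e-02 -3.14e+01]
```

Call:
{"name": "carry_out", "arguments": {"series": [[0.3, 0.85, 0.18, 0, 0, 0, 0], [0.3, 0.85, 0.18, 0, 0, 0, 0], [0.3, 0.85, 0.18, 0, 0, 0, 0], [0.3, 0.85, 0.18, 0, 0, 0, 0], [0.3, 0.85, 0.18, 0, 0, 0, 0], [0.3, 0.85, 0.18, 0, 0, 0, 0], [0.3, 0.85, 0.18, 0, 0, 0, 0], [0.3, 0.85, 0.18, 0, 0, 0, 0], [0.3, 0, 0, 0.6, 0, 0, 0], [0.3, 0, 0, 0.5, 0, 0, 0], [0.3, 0, 0, 0.24, 0, 0, 0], [0.3, 0, 0, 0, 0, 0, 0]], "newtons": 60}}

```text
t: 12.38
eef_pos: [0.5635, 0.119, 0.0802]
ee_rot: [0.707, 0.708, -0.001, -0.001]
wrist_force: [-0.1, 0.3, -0.8]
opening: 0.575
gripper_force: 67.9
```

Lower to contact, release, rise, and take a check picture over the grill on the way.

Call:
{"name": "carry_out", "arguments": {"series": [[0.3, 0, 0, 0.04, 0, 0, 0], [0.3, 0, 0, 0.03, 0, 0, 0], [0.68, 0, 0, 0, 0, 0, 0], [0.68, 0, 0, 0, 0, 0, 0], [0.68, 0, 0, 0, 0, 0, 0], [0.68, 0, 0, -0.5, 0, 0, 0], [0.68, 0, 0, -0.9, 0, 0, 0]]}}

```text
t: 13.25
eef_pos: [0.5623, 0.119, 0.1588]
ee_rot: [0.706, 0.708, -0.003, -0.002]
wrist_force: [0.5, -0.2, 0.9]
opening: 0.678
gripper_force: 0.0
```

Run:
```python
from h import *
st();plan([.5664,-.297,.12],-.076,.85)
im=get_image('scene');crop(im,150,100,420,390,2,'pics/s2.png')
```

```text
t 13.25 p [0.5623 0.119  0.1588] ydir 0.1 z [-0.007 -0.001 -1.   ] F [ 0.5 -0.2  0.9] op 0.678 gf 0.0 q [0.11 0.18 1.45 0.   1.52 0.11]
turn [-0.007  0.001  0.078] n 8
[[0.85,-0.867,0.007,0.081,-0.008,0.001,0.097],[0.85,-0.866,0.016,0.081,-0.008,0.001,0.097],[0.85,-0.866,0.024,0.081,-0.008,0.001,0.097],[0.85,-0.866,0.033,0.081,-0.008,0.001,0.097],[0.85,-0.866,0.041,0.081,-0.008,0.001,0.097],[0.85,-0.865,0.049,0.081,-0.008,0.001,0.097],[0.85,-0.865,0.058,0.081,-0.008,0.001,0.097],[0.85,-0.864,0.066,0.081,-0.008,0.001,0.097]]
```

View pics/s2.png

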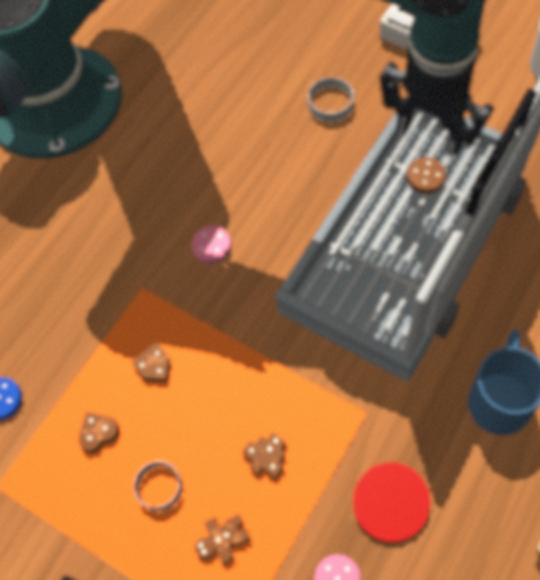

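The view shows the round lying on the grate at its slot; house, heart, tree and man are unmoved and the cover is upright. Next is the tree.

Call:
{"name": "carry_out", "arguments": {"series": [[0.85, -0.87, 0, 0, 0, 0, 0.1], [0.85, -0.87, 0.02, 0, 0, 0, 0.1], [0.85, -0.87, 0.02, 0, 0, 0, 0.1], [0.85, -0.87, 0.03, 0, 0, 0, 0.1], [0.85, -0.87, 0.04, 0.1, 0, 0, 0.1], [0.85, -0.87, 0.05, 0.3, 0, 0, 0.1], [0.85, -0.86, 0.06, 0.5, 0, 0, 0.1], [0.85, -0.86, 0.07, 0.5, 0, 0, 0.1], [0.85, 0, 0, 0.5, 0, 0, 0], [0.85, 0, 0, 0.25, 0, 0, 0], [0.85, 0, 0, 0, 0, 0, 0]]}}

```text
t: 14.68
eef_pos: [0.5671, -0.2966, 0.0306]
ee_rot: [0.734, 0.679, -0.0, -0.001]
wrist_force: [0.2, -0.1, 0.4]
opening: 0.849
gripper_force: 0.0
```

Run:
```python
from h import *
st();step([.5664,-.297,.023],-.076)
```

```text
t 14.68 p [ 0.5671 -0.2966  0.0306] ydir -4.4 z [-0.002  0.002 -1.   ] F [ 0.2 -0.1  0.4] op 0.849 gf 0.0 q [-0.57  0.42  1.42  0.    1.31 -0.49]
shift units [-0.01 -0.01  0.13] rows>= 1.0
turn units [-0.02 -0.02 -0.01]
turn units [-2.00e-02  4.00e-02  3.14e+01]
```

Call:
{"name": "carry_out", "arguments": {"series": [[0.85, 0, 0, 0.13, 0, 0, 0], [0.3, 0, 0, 0, 0, 0, 0], [0.3, 0, 0, 0, 0, 0, 0], [0.3, 0, 0, 0, 0, 0, 0], [0.3, 0, 0, 0, 0, 0, 0], [0.3, 0, 0, -0.5, 0, 0, 0], [0.3, 0, 0, -0.9, 0, 0, 0], [0.3, 0, 0, -0.9, 0, 0, 0]]}}

```text
t: 15.68
eef_pos: [0.567, -0.2974, 0.162]
ee_rot: [0.734, 0.679, -0.0, -0.001]
wrist_force: [0.4, 0.2, 0.4]
opening: 0.562
gripper_force: 61.9
```

Run:
```python
from h import *
st();plan([.565,.176,.16],0,.3)
```

```text
t 15.68 p [ 0.567  -0.2974  0.162 ] ydir -4.5 z [-0.002  0.001 -1.   ] F [0.4 0.2 0.4] op 0.562 gf 61.9 q [-0.57  0.32  1.27 -0.    1.55 -0.49]
turn [-0.003 -0.001 -0.078] n 9
[[0.3,0.874,-0.072,0.005,-0.003,-0.001,-0.087],[0.3,0.874,-0.064,0.005,-0.003,-0.001,-0.087],[0.3,0.875,-0.057,0.005,-0.003,-0.001,-0.087],[0.3,0.875,-0.049,0.005,-0.003,-0.001,-0.087],[0.3,0.876,-0.042,0.004,-0.003,-0.001,-0.087],[0.3,0.876,-0.034,0.004,-0.003,-0.001,-0.087],[0.3,0.876,-0.026,0.004,-0.003,-0.001,-0.087],[0.3,0.876,-0.019,0.004,-0.003,-0.001,-0.087],[0.3,0.877,-0.011,0.004,-0.003,-0.001,-0.087]]
```

Call:
{"name": "carry_out", "arguments": {"series": [[0.3, 0.87, -0.07, 0, 0, 0, -0.09], [0.3, 0.87, -0.06, 0, 0, 0, -0.09], [0.3, 0.87, -0.06, 0, 0, 0, -0.09], [0.3, 0.87, -0.05, 0, 0, 0, -0.09], [0.3, 0.88, -0.04, 0, 0, 0, -0.09], [0.3, 0.88, -0.03, 0, 0, 0, -0.09], [0.3, 0.88, -0.03, 0, 0, 0, -0.09], [0.3, 0.88, -0.02, 0, 0, 0, -0.09], [0.3, 0.88, 0, 0, 0, 0, -0.07], [0.3, 0, 0, 0, 0, 0, 0]]}}

```text
t: 16.92
eef_pos: [0.565, 0.1792, 0.1611]
ee_rot: [0.705, 0.709, -0.0, -0.001]
wrist_force: [-0.8, -0.5, -1.4]
opening: 0.561
gripper_force: 61.9
```

Call:
{"name": "carry_out", "arguments": {"series": [[0.3, 0, 0, 0.6, 0, 0, 0], [0.3, 0, 0, 0.5, 0, 0, 0], [0.3, 0, 0, 0.24, 0, 0, 0], [0.3, 0, 0, 0.07, 0, 0, 0], [0.3, 0, 0, 0, 0, 0, 0]]}}

```text
t: 17.55
eef_pos: [0.5665, 0.175, 0.0785]
ee_rot: [0.707, 0.707, 0.0, 0.0]
wrist_force: [-0.4, 0.5, 2.0]
opening: 0.559
gripper_force: 62.2
```

Call:
{"name": "carry_out", "arguments": {"series": [[0.3, 0, 0, 0.03, 0, 0, 0], [0.66, 0, 0, 0, 0, 0, 0], [0.66, 0, 0, 0, 0, 0, 0], [0.66, 0, 0, 0, 0, 0, 0], [0.66, 0, 0, -0.5, 0, 0, 0], [0.66, 0, 0, -0.9, 0, 0, 0]]}}

```text
t: 18.3
eef_pos: [0.5641, 0.1754, 0.1571]
ee_rot: [0.707, 0.707, -0.003, -0.002]
wrist_force: [0.3, 0.5, 0.2]
opening: 0.657
gripper_force: 0.0
```

Run:
```python
from h import *
st();plan([.5715,-.397,.14],-.527,.85)
```

```text
t 18.3 p [0.5641 0.1754 0.1571] ydir 0.1 z [-0.007 -0.001 -1.   ] F [0.3 0.5 0.2] op 0.657 gf 0.0 q [0.21 0.22 1.41 0.   1.52 0.2 ]
turn [-0.007  0.003  0.528] n 11
[[0.85,-0.867,0.01,0.027,-0.006,0.003,0.48],[0.85,-0.866,0.052,0.027,-0.006,0.003,0.48],[0.85,-0.862,0.094,0.027,-0.006,0.003,0.48],[0.85,-0.857,0.135,0.026,-0.006,0.003,0.48],[0.85,-0.849,0.176,0.026,-0.006,0.003,0.48],[0.85,-0.84,0.216,0.026,-0.006,0.003,0.48],[0.85,-0.829,0.256,0.026,-0.006,0.003,0.48],[0.85,-0.815,0.296,0.026,-0.006,0.003,0.48],[0.85,-0.8,0.334,0.026,-0.006,0.003,0.48],[0.85,-0.783,0.372,0.026,-0.006,0.003,0.48],[0.85,-0.764,0.41,0.026,-0.006,0.003,0.48]]
```

Call:
{"name": "carry_out", "arguments": {"series": [[0.85, -0.87, 0.01, 0, 0, 0, 0.48], [0.85, -0.87, 0.05, 0, 0, 0, 0.48], [0.85, -0.86, 0.09, 0, 0, 0, 0.48], [0.85, -0.86, 0.14, 0, 0, 0, 0.48], [0.85, -0.85, 0.18, 0, 0, 0, 0.48], [0.85, -0.84, 0.22, 0, 0, 0, 0.48], [0.85, -0.83, 0.26, 0, 0, 0, 0.48], [0.85, -0.82, 0.3, 0.1, 0, 0, 0.48], [0.85, -0.8, 0.33, 0.4, 0, 0, 0.48], [0.85, -0.78, 0.37, 0.4, 0, 0, 0.48], [0.85, -0.76, 0.41, 0.4, 0, 0, 0.48], [0.85, 0, 0, 0.4, 0, 0, 0]]}}

```text
t: 19.8
eef_pos: [0.5729, -0.4015, 0.0559]
ee_rot: [0.868, 0.496, -0.0, 0.0]
wrist_force: [-0.0, 1.0, -0.2]
opening: 0.849
gripper_force: 0.0
```

Run:
```python
from h import *
st();step([.5715,-.397,.023],-.527)
```

```text
t 19.8 p [ 0.5729 -0.4015  0.0559] ydir -30.5 z [-0.    -0.001 -1.   ] F [-0.   1.  -0.2] op 0.849 gf 0.0 q [-0.69  0.51  1.22 -0.    1.4  -0.16]
shift units [ 0.05 -0.06  0.55] rows>= 1.0
turn units [ 0.    0.01 -0.05]
turn units [ 2.000e-02 -1.000e-02  3.137e+01]
```

Call:
{"name": "carry_out", "arguments": {"series": [[0.85, 0.05, -0.06, 0.3, 0, 0, 0], [0.85, 0, 0, 0.25, 0, 0, 0], [0.3, 0, 0, 0, 0, 0, 0], [0.3, 0, 0, 0, 0, 0, 0], [0.3, 0, 0, 0, 0, 0, 0], [0.3, 0, 0, 0, 0, 0, 0], [0.3, 0, 0, -0.5, 0, 0, 0], [0.3, 0, 0, -0.9, 0, 0, 0], [0.3, 0, 0, -0.9, 0, 0, 0]]}}

```text
t: 20.92
eef_pos: [0.5721, -0.3927, 0.1639]
ee_rot: [0.867, 0.498, -0.0, -0.0]
wrist_force: [-0.1, 0.3, -0.1]
opening: 0.553
gripper_force: 61.7
```

Run:
```python
from h import *
st();plan([.565,.049,.16],0,.3)
```

```text
t 20.93 p [ 0.5721 -0.3927  0.1639] ydir -30.2 z [-0.  0. -1.] F [-0.1  0.3 -0.1] op 0.553 gf 61.7 q [-0.68  0.44  1.11  0.    1.59 -0.16]
turn [-0.001 -0.    -0.527] n 8
[[0.3,0.788,-0.476,0.008,-0.001,-0.0,-0.659],[0.3,0.817,-0.423,0.008,-0.001,-0.0,-0.659],[0.3,0.843,-0.368,0.008,-0.001,-0.0,-0.659],[0.3,0.866,-0.312,0.008,-0.001,-0.0,-0.659],[0.3,0.884,-0.254,0.008,-0.001,-0.0,-0.659],[0.3,0.899,-0.195,0.008,-0.001,-0.0,-0.659],[0.3,0.91,-0.136,0.008,-0.001,-0.0,-0.659],[0.3,0.917,-0.075,0.008,-0.001,-0.0,-0.659]]
```

Call:
{"name": "carry_out", "arguments": {"series": [[0.3, 0.79, -0.48, 0, 0, 0, -0.66], [0.3, 0.82, -0.42, 0, 0, 0, -0.66], [0.3, 0.84, -0.37, 0, 0, 0, -0.66], [0.3, 0.87, -0.31, 0, 0, 0, -0.66], [0.3, 0.88, -0.25, 0, 0, 0, -0.66], [0.3, 0.9, -0.2, 0, 0, 0, -0.66], [0.3, 0.91, -0.14, 0, 0, 0, -0.66], [0.3, 0.92, -0.08, 0, 0, 0, -0.66], [0.3, 0, 0, 0, 0, 0, 0], [0.3, 0, 0, 0.3, 0, 0, 0], [0.3, 0, 0, 0, 0, 0, 0]]}}

```text
t: 22.3
eef_pos: [0.563, 0.0479, 0.1419]
ee_rot: [0.707, 0.707, -0.002, -0.002]
wrist_force: [-0.4, 0.1, -0.7]
opening: 0.555
gripper_force: 61.8
```

Run:
```python
from h import *
st();step([.565,.049,.078],0)
```

```text
t 22.3 p [0.563  0.0479 0.1419] ydir -0.1 z [-0.005 -0.    -1.   ] F [-0.4  0.1 -0.7] op 0.555 gf 61.8 q [-0.02  0.17  1.5  -0.    1.48 -0.01]
shift units [0.02 0.04 1.06] rows>= 2.0
turn units [-0.05  0.   -0.01]
turn units [ 0.    0.08 31.41]
```

Call:
{"name": "carry_out", "arguments": {"series": [[0.3, 0, 0.03, 0.5, 0, 0, 0], [0.3, 0, 0, 0.4, 0, 0, 0], [0.3, 0, 0, 0.15, 0, 0, 0], [0.3, 0, 0, 0.05, 0, 0, 0], [0.66, 0, 0, 0, 0, 0, 0], [0.66, 0, 0, 0, 0, 0, 0], [0.66, 0, 0, 0, 0, 0, 0], [0.66, 0, 0, -0.5, 0, 0, 0], [0.66, 0, 0, -0.9, 0, 0, 0]]}}

```text
t: 23.42
eef_pos: [0.5646, 0.0493, 0.1611]
ee_rot: [0.707, 0.707, -0.002, -0.002]
wrist_force: [1.0, -0.4, 0.7]
opening: 0.662
gripper_force: 0.0
```

Run:
```python
from h import *
st();plan([.3805,-.263,.14],1.238,.75)
c=calibration('wrist')
im=get_image('scene');crop(im,180,130,430,385,2.3,'pics/s3.png')
```

```text
t 23.43 p [0.5646 0.0493 0.1611] ydir 0.1 z [-0.006  0.    -1.   ] F [ 1.  -0.4  0.7] op 0.662 gf 0.0 q [-0.01  0.16  1.47  0.    1.52 -0.01]
turn [-0.005 -0.004 -1.237] n 13
[[0.75,-0.4,-0.236,0.028,-0.004,-0.003,-0.951],[0.75,-0.376,-0.273,0.028,-0.004,-0.003,-0.951],[0.75,-0.348,-0.308,0.028,-0.004,-0.003,-0.951],[0.75,-0.317,-0.339,0.028,-0.004,-0.003,-0.951],[0.75,-0.284,-0.368,0.028,-0.004,-0.003,-0.951],[0.75,-0.247,-0.393,0.028,-0.004,-0.003,-0.951],[0.75,-0.209,-0.415,0.028,-0.004,-0.003,-0.951],[0.75,-0.169,-0.433,0.028,-0.004,-0.003,-0.951],[0.75,-0.127,-0.447,0.028,-0.004,-0.003,-0.951],[0.75,-0.084,-0.457,0.028,-0.004,-0.003,-0.951],[0.75,-0.04,-0.463,0.028,-0.004,-0.003,-0.951],[0.75,0.004,-0.465,0.027,-0.004,-0.003,-0.951],[0.75,0.049,-0.462,0.027,-0.004,-0.003,-0.951]]
```

View pics/s3.png

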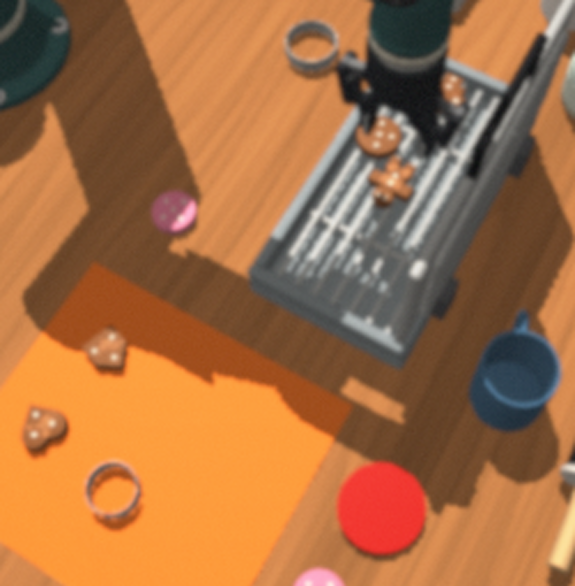

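The view shows house and heart unmoved at (227,282) and (199,316). The man is on the grate at (351,208) and the tree at (376,169). The round has shifted towards the front rim, now at (345,190), so I'll measure it.

Run:
```python
from h import *
c=calibration('scene')
for n,p in(('round',(380,137)),('man',(393,180)),('tree',(453,92)),('house',(108,350)),('heart',(44,428))):
    print(n,back(c,[[180+p[0]/2.3,130+p[1]/2.3]],.016 if n[0]=='h' else .069).round(3))
```

```text
round [[0.528 0.088 0.069]]
man [[0.567 0.045 0.069]]
tree [[0.574 0.186 0.069]]
house [[ 0.385 -0.265  0.016]]
heart [[ 0.376 -0.369  0.016]]
```

Call:
{"name": "carry_out", "arguments": {"series": [[0.75, -0.4, -0.2, -0.7, 0, 0, 0], [0.75, -0.4, -0.2, -0.5, 0, 0, 0], [0.75, 0, 0, 0, 0, 0, 0]]}}

```text
t: 23.85
eef_pos: [0.5435, -0.0, 0.239]
ee_rot: [0.707, 0.707, 0.003, 0.003]
wrist_force: [0.2, 0.7, -0.2]
opening: 0.748
gripper_force: 0.0
```

Run:
```python
from h import *
st();c=calibration('wrist');im=get_image('wrist');np.save('w3.npy',np.array([c],dtype=object))
q=proj(c,[[.495,.23,.06],[.66,.23,.06],[.495,-.02,.06],[.66,-.02,.06]]);print(q.round(0))
x0,y0=np.clip(q.min(0).astype(int)-15,0,None);x1,y1=q.max(0).astype(int)+15
y1=min(y1,400);x1=min(x1,640);print(x0,y0,x1,y1)
s=min(800/(x1-x0),600/(y1-y0));print(s);crop(im,x0,y0,x1,y1,s,'pics/c5.png')
plan([.3805,-.263,.14],1.238,.75)
```

```text
t 23.85 p [ 0.5435 -0.      0.239 ] ydir -0.1 z [ 0.008 -0.001 -1.   ] F [ 0.2  0.7 -0.2] op 0.748 gf 0.0 q [-0.1   0.07  1.41 -0.    1.65 -0.1 ]
[[261. -83.]
 [455. -79.]
 [273. 200.]
 [429. 199.]]
245 0 470 214
2.803738317757009
turn [ 0.004  0.003 -1.238] n 13
[[0.75,-0.338,-0.209,0.123,0.003,0.002,-0.952],[0.75,-0.317,-0.24,0.123,0.003,0.002,-0.952],[0.75,-0.293,-0.269,0.123,0.003,0.002,-0.952],[0.75,-0.266,-0.295,0.123,0.003,0.002,-0.952],[0.75,-0.237,-0.319,0.123,0.003,0.002,-0.952],[0.75,-0.205,-0.34,0.123,0.003,0.002,-0.952],[0.75,-0.172,-0.358,0.123,0.003,0.002,-0.952],[0.75,-0.137,-0.373,0.123,0.003,0.002,-0.952],[0.75,-0.101,-0.384,0.123,0.003,0.002,-0.952],[0.75,-0.064,-0.392,0.123,0.003,0.002,-0.952],[0.75,-0.026,-0.396,0.123,0.003,0.002,-0.952],[0.75,0.011,-0.397,0.124,0.003,0.002,-0.952],[0.75,0.049,-0.394,0.124,0.003,0.002,-0.952]]
```

View pics/c5.png

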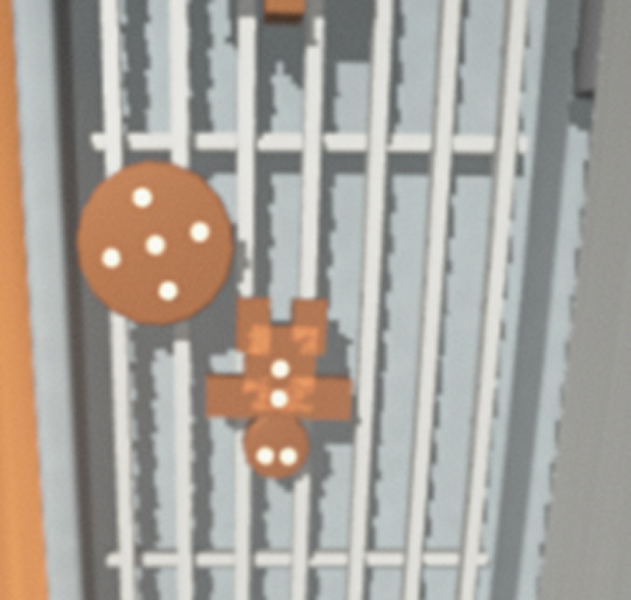

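The round lies flat on the bars at grill x of about -0.05, clear of the rim, and the man is flat beside it, so both are fine. Next is the house.

Call:
{"name": "carry_out", "arguments": {"series": [[0.75, -0.34, -0.21, 0, 0, 0, -1], [0.75, -0.32, -0.24, 0, 0, 0, -1], [0.75, -0.29, -0.27, 0, 0, 0, -1], [0.75, -0.27, -0.3, 0, 0, 0, -1], [0.75, -0.24, -0.32, 0, 0, 0, -1], [0.75, -0.2, -0.34, 0, 0, 0, -1], [0.75, -0.17, -0.36, 0.2, 0, 0, -1], [0.75, -0.13, -0.37, 0.4, 0, 0, -1], [0.75, -0.1, -0.38, 0.4, 0, 0, -1], [0.75, -0.06, -0.39, 0.4, 0, 0, -1], [0.75, -0.02, -0.4, 0.4, 0, 0, -1], [0.75, 0.02, -0.4, 0.2, 0, 0, -1]]}}

```text
t: 25.4
eef_pos: [0.3959, -0.2444, 0.1111]
ee_rot: [0.182, 0.983, 0.002, -0.002]
wrist_force: [-0.3, 0.2, 0.1]
opening: 0.75
gripper_force: 0.0
```

Run:
```python
from h import *
st();plan([.3805,-.263,.06],1.238,.75)
```

```text
t 25.4 p [ 0.3959 -0.2444  0.1111] ydir 69.1 z [-0.004  0.004 -1.   ] F [-0.3  0.2  0.1] op 0.75 gf 0.0 q [-0.68 -0.03  1.77  0.    1.4  -1.88]
turn [ 0.002 -0.005 -0.033] n 1
[[0.75,0.124,-0.382,0.851,0.024,-0.053,-0.326]]
```

Call:
{"name": "carry_out", "arguments": {"series": [[0.75, 0.12, -0.38, 0.4, 0, 0, -0.3], [0.75, 0, 0, 0.45, 0, 0, 0], [0.75, 0, 0, 0.4, 0, 0, 0], [0.75, 0, 0, 0.15, 0, 0, 0], [0.75, 0, 0, 0, 0, 0, 0]]}}

```text
t: 26.02
eef_pos: [0.3819, -0.2634, 0.0295]
ee_rot: [0.169, 0.986, 0.001, -0.001]
wrist_force: [-0.4, -0.5, -0.1]
opening: 0.748
gripper_force: 0.0
```

Run:
```python
from h import *
st();step([.3805,-.263,.023],1.238)
```

```text
t 26.02 p [ 0.3819 -0.2634  0.0295] ydir 70.6 z [-0.002  0.002 -1.   ] F [-0.4 -0.5 -0.1] op 0.748 gf 0.0 q [-0.73  0.06  1.86  0.    1.22 -1.96]
shift units [ 0.02 -0.    0.11] rows>= 1.0
turn units [ 0.01 -0.02 -0.06]
turn units [-4.000e-02 -2.000e-02  3.135e+01]
```

Call:
{"name": "carry_out", "arguments": {"series": [[0.75, 0, 0, 0.11, 0, 0, 0], [0.25, 0, 0, 0, 0, 0, 0], [0.25, 0, 0, 0, 0, 0, 0], [0.25, 0, 0, 0, 0, 0, 0], [0.25, 0, 0, 0, 0, 0, 0], [0.25, 0, 0, -0.5, 0, 0, 0], [0.25, 0, 0, -0.9, 0, 0, 0], [0.25, 0, 0, -0.9, 0, 0, 0], [0.25, 0, 0, 0, 0, 0, 0]]}}

```text
t: 27.15
eef_pos: [0.3845, -0.2663, 0.1674]
ee_rot: [0.169, 0.986, -0.003, 0.005]
wrist_force: [-0.1, -0.5, -0.7]
opening: 0.449
gripper_force: 60.3
```

Run:
```python
from h import *
st();plan([.565,-.007,.16],0,.25)
```

```text
t 27.15 p [ 0.3845 -0.2663  0.1674] ydir 70.5 z [ 0.008 -0.007 -1.   ] F [-0.1 -0.5 -0.7] op 0.449 gf 60.3 q [-0.73 -0.07  1.7   0.    1.51 -1.96]
turn [0.003 0.011 1.231] n 13
[[0.25,-0.107,0.391,0.009,0.002,0.009,0.947],[0.25,-0.07,0.399,0.009,0.002,0.009,0.947],[0.25,-0.032,0.404,0.009,0.002,0.009,0.947],[0.25,0.006,0.405,0.009,0.002,0.009,0.947],[0.25,0.045,0.403,0.009,0.002,0.009,0.947],[0.25,0.083,0.397,0.009,0.002,0.009,0.947],[0.25,0.12,0.387,0.009,0.002,0.009,0.947],[0.25,0.156,0.374,0.009,0.002,0.009,0.947],[0.25,0.19,0.358,0.009,0.002,0.009,0.947],[0.25,0.223,0.338,0.009,0.002,0.009,0.947],[0.25,0.254,0.315,0.009,0.002,0.009,0.947],[0.25,0.283,0.29,0.009,0.002,0.009,0.947],[0.25,0.309,0.262,0.009,0.002,0.009,0.947]]
```

Call:
{"name": "carry_out", "arguments": {"series": [[0.25, -0.11, 0.39, 0, 0, 0, 1], [0.25, -0.07, 0.4, 0, 0, 0, 1], [0.25, -0.03, 0.41, 0, 0, 0, 1], [0.25, 0.01, 0.41, 0, 0, 0, 1], [0.25, 0.05, 0.4, 0, 0, 0, 1], [0.25, 0.09, 0.4, 0, 0, 0, 1], [0.25, 0.13, 0.39, 0, 0, 0, 1], [0.25, 0.17, 0.37, 0, 0, 0, 1], [0.25, 0.21, 0.35, 0, 0, 0, 1], [0.25, 0.24, 0.33, 0, 0, 0, 1], [0.25, 0.27, 0.3, 0, 0, 0, 1], [0.25, 0.3, 0.27, 0, 0, 0, 1]]}}

```text
t: 28.65
eef_pos: [0.55, -0.0234, 0.1599]
ee_rot: [0.697, 0.717, -0.001, -0.001]
wrist_force: [0.1, 0.2, -0.4]
opening: 0.443
gripper_force: 60.4
```

Run:
```python
from h import *
st();plan([.565,-.007,.10],0,.25)
```

```text
t 28.65 p [ 0.55   -0.0234  0.1599] ydir 1.6 z [-0.003  0.001 -1.   ] F [ 0.1  0.2 -0.4] op 0.443 gf 60.4 q [-0.15  0.13  1.51  0.    1.51 -0.17]
turn [-0.003 -0.001  0.028] n 2
[[0.25,0.133,0.13,0.499,-0.017,-0.003,0.138],[0.25,0.135,0.128,0.499,-0.017,-0.003,0.138]]
```

Call:
{"name": "carry_out", "arguments": {"series": [[0.25, 0.14, 0.13, 0.2, 0, 0, 0.2], [0.25, 0.12, 0.12, 0.3, 0, 0, 0], [0.25, 0, 0, 0.5, 0, 0, 0], [0.25, 0, 0, 0.25, 0, 0, 0], [0.25, 0, 0, 0.1, 0, 0, 0], [0.25, 0, 0, 0, 0, 0, 0]]}}

```text
t: 29.4
eef_pos: [0.5652, -0.0086, 0.081]
ee_rot: [0.703, 0.711, -0.0, -0.0]
wrist_force: [-0.3, -0.2, 0.3]
opening: 0.445
gripper_force: 60.4
```

Call:
{"name": "carry_out", "arguments": {"series": [[0.25, 0, 0, 0.06, 0, 0, 0], [0.55, 0, 0, 0, 0, 0, 0], [0.55, 0, 0, 0, 0, 0, 0], [0.55, 0, 0, 0, 0, 0, 0], [0.55, 0, 0, -0.5, 0, 0, 0], [0.55, 0, 0, -0.9, 0, 0, 0]]}}

```text
t: 30.15
eef_pos: [0.5635, -0.0081, 0.1595]
ee_rot: [0.703, 0.711, -0.002, -0.003]
wrist_force: [1.2, -0.7, 0.5]
opening: 0.549
gripper_force: 0.0
```

Run:
```python
from h import *
st();plan([.378,-.369,.14],1.128,.85)
im=get_image('scene');crop(im,150,100,420,390,2,'pics/s4.png')
```

```text
t 30.15 p [ 0.5635 -0.0081  0.1595] ydir 0.6 z [-0.007  0.001 -1.   ] F [ 1.2 -0.7  0.5] op 0.549 gf 0.0 q [-0.12  0.16  1.48  0.    1.52 -0.13]
turn [-0.005 -0.004 -1.117] n 12
[[0.85,-0.498,-0.263,0.028,-0.004,-0.004,-0.931],[0.85,-0.472,-0.308,0.028,-0.004,-0.004,-0.931],[0.85,-0.441,-0.351,0.028,-0.004,-0.004,-0.931],[0.85,-0.407,-0.39,0.028,-0.004,-0.004,-0.931],[0.85,-0.369,-0.426,0.028,-0.004,-0.004,-0.931],[0.85,-0.327,-0.459,0.028,-0.004,-0.004,-0.931],[0.85,-0.283,-0.487,0.028,-0.004,-0.004,-0.931],[0.85,-0.237,-0.511,0.028,-0.004,-0.004,-0.931],[0.85,-0.188,-0.531,0.028,-0.004,-0.004,-0.931],[0.85,-0.138,-0.546,0.028,-0.004,-0.004,-0.931],[0.85,-0.087,-0.557,0.028,-0.004,-0.004,-0.931],[0.85,-0.034,-0.563,0.027,-0.004,-0.004,-0.931]]
```

View pics/s4.png

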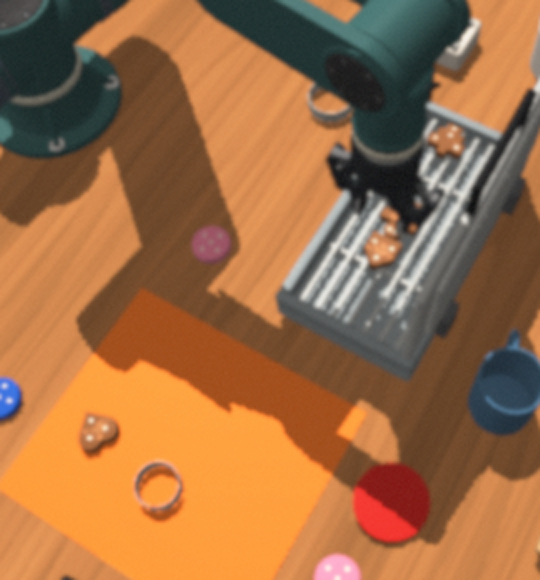

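The view shows the house on the grate and the heart still at (199,316).

Call:
{"name": "carry_out", "arguments": {"series": [[0.85, -0.5, -0.26, 0, 0, 0, -0.93], [0.85, -0.47, -0.31, 0, 0, 0, -0.93], [0.85, -0.44, -0.35, 0, 0, 0, -0.93], [0.85, -0.41, -0.39, 0, 0, 0, -0.93], [0.85, -0.37, -0.43, 0, 0, 0, -0.93], [0.85, -0.33, -0.46, 0, 0, 0, -0.93], [0.85, -0.28, -0.49, 0.1, 0, 0, -0.93], [0.85, -0.24, -0.51, 0.2, 0, 0, -0.93], [0.85, -0.19, -0.53, 0.3, 0, 0, -0.93], [0.85, -0.14, -0.55, 0.4, 0, 0, -0.93], [0.85, -0.09, -0.56, 0.4, 0, 0, -0.93], [0.85, -0.03, -0.56, 0.2, 0, 0, -0.93]]}}

```text
t: 31.7
eef_pos: [0.3785, -0.3702, 0.064]
ee_rot: [0.219, 0.976, 0.001, -0.001]
wrist_force: [0.3, -0.1, 1.3]
opening: 0.847
gripper_force: 0.0
```

Run:
```python
from h import *
st();step([.378,-.369,.025],1.128)
```

```text
t 31.7 p [ 0.3785 -0.3702  0.064 ] ydir 64.7 z [-0.001  0.001 -1.   ] F [ 0.3 -0.1  1.3] op 0.847 gf 0.0 q [-0.88  0.16  1.68  0.    1.31 -2.01]
shift units [0.02 0.01 0.65] rows>= 1.0
turn units [ 0.01 -0.02  0.02]
turn units [ 2.00e-02  1.00e-02 -3.14e+01]
```

Call:
{"name": "carry_out", "arguments": {"series": [[0.85, 0, 0, 0.4, 0, 0, 0], [0.85, 0, 0, 0.25, 0, 0, 0], [0.85, 0, 0, 0, 0, 0, 0], [0.3, 0, 0, 0, 0, 0, 0], [0.3, 0, 0, 0, 0, 0, 0], [0.3, 0, 0, 0, 0, 0, 0], [0.3, 0, 0, 0, 0, 0, 0], [0.3, 0, 0, -0.5, 0, 0, 0], [0.3, 0, 0, -0.9, 0, 0, 0], [0.3, 0, 0, -0.9, 0, 0, 0], [0.3, 0, 0, 0, 0, 0, 0]]}}

```text
t: 33.08
eef_pos: [0.3818, -0.3723, 0.1709]
ee_rot: [0.22, 0.975, -0.004, 0.005]
wrist_force: [0.4, 0.2, -1.3]
opening: 0.55
gripper_force: 61.6
```

Run:
```python
from h import *
st();plan([.565,-.080,.16],0,.3)
```

```text
t 33.08 p [ 0.3818 -0.3723  0.1709] ydir 64.6 z [ 0.008 -0.01  -1.   ] F [ 0.4  0.2 -1.3] op 0.55 gf 61.6 q [-0.88  0.07  1.55  0.    1.51 -2.01]
turn [0.002 0.013 1.127] n 12
[[0.3,-0.056,0.476,0.013,0.001,0.011,0.939],[0.3,-0.011,0.479,0.013,0.001,0.011,0.939],[0.3,0.034,0.478,0.013,0.001,0.011,0.939],[0.3,0.079,0.473,0.013,0.001,0.011,0.939],[0.3,0.123,0.463,0.013,0.001,0.011,0.939],[0.3,0.166,0.45,0.013,0.001,0.011,0.939],[0.3,0.207,0.432,0.013,0.001,0.011,0.939],[0.3,0.247,0.411,0.014,0.001,0.011,0.939],[0.3,0.284,0.386,0.014,0.001,0.011,0.939],[0.3,0.319,0.357,0.014,0.001,0.011,0.939],[0.3,0.351,0.326,0.014,0.001,0.011,0.939],[0.3,0.38,0.291,0.015,0.001,0.011,0.939]]
```

Call:
{"name": "carry_out", "arguments": {"series": [[0.3, -0.06, 0.47, 0, 0, 0, 0.94], [0.3, -0.01, 0.48, 0, 0, 0, 0.94], [0.3, 0.03, 0.48, 0, 0, 0, 0.94], [0.3, 0.08, 0.47, 0, 0, 0, 0.94], [0.3, 0.12, 0.46, 0, 0, 0, 0.94], [0.3, 0.16, 0.45, 0, 0, 0, 0.94], [0.3, 0.2, 0.43, 0, 0, 0, 0.94], [0.3, 0.24, 0.41, 0, 0, 0, 0.94], [0.3, 0.28, 0.39, 0, 0, 0, 0.94], [0.3, 0.31, 0.36, 0, 0, 0, 0.94], [0.3, 0.34, 0.33, 0, 0, 0, 0.94], [0.3, 0.37, 0.29, 0, 0, 0, 0.94]]}}

```text
t: 34.58
eef_pos: [0.5644, -0.0803, 0.1628]
ee_rot: [0.708, 0.706, -0.001, -0.001]
wrist_force: [0.0, -0.2, -0.6]
opening: 0.549
gripper_force: 61.7
```

Call:
{"name": "carry_out", "arguments": {"series": [[0.3, 0, 0, 0.5, 0, 0, 0], [0.3, 0, 0, 0, 0, 0, 0]]}}

```text
t: 34.83
eef_pos: [0.5621, -0.0803, 0.1302]
ee_rot: [0.707, 0.707, -0.002, -0.004]
wrist_force: [-0.1, -0.3, -0.5]
opening: 0.554
gripper_force: 61.7
```

Run:
```python
from h import *
st();step([.565,-.083,.08],0)
```

```text
t 34.83 p [ 0.5621 -0.0803  0.1302] ydir -0.0 z [-0.009  0.002 -1.   ] F [-0.1 -0.3 -0.5] op 0.554 gf 61.7 q [-0.24  0.19  1.5  -0.    1.46 -0.24]
shift units [-0.05  0.06  0.84] rows>= 1.0
turn units [-0.09 -0.02 -0.  ]
turn units [-3.000e-02  1.300e-01  3.141e+01]
```

Call:
{"name": "carry_out", "arguments": {"series": [[0.3, -0.04, 0.03, 0.4, 0, 0, 0], [0.3, 0, 0, 0.3, 0, 0, 0], [0.3, 0, 0, 0.12, 0, 0, 0], [0.3, 0, 0, 0.06, 0, 0, 0], [0.3, 0, 0, 0, 0, 0, 0]]}}

```text
t: 35.45
eef_pos: [0.5668, -0.0839, 0.0823]
ee_rot: [0.708, 0.707, 0.0, 0.0]
wrist_force: [-0.6, 0.0, -0.5]
opening: 0.549
gripper_force: 61.8
```

Call:
{"name": "carry_out", "arguments": {"series": [[0.3, 0, 0, 0.06, 0, 0, 0], [0.3, 0, 0, 0.02, 0, 0, 0], [0.65, 0, 0, 0, 0, 0, 0], [0.65, 0, 0, 0, 0, 0, 0], [0.65, 0, 0, 0, 0, 0, 0], [0.65, 0, 0, -0.5, 0, 0, 0], [0.65, 0, 0, -0.9, 0, 0, 0], [0.5, 0, 0, -0.9, 0, 0, 0], [0.5, -0.8, -0.3, -0.9, 0, 0, 0], [0.5, -0.9, -0.3, 0, 0, 0, 0], [0.5, 0, 0, 0, 0, 0, 0]]}}

```text
t: 36.83
eef_pos: [0.5323, -0.1813, 0.2607]
ee_rot: [0.709, 0.705, -0.0, 0.001]
wrist_force: [0.2, 0.5, -1.1]
opening: 0.5
gripper_force: 0.0
```

Run:
```python
from h import *
st();c=calibration('wrist');im=get_image('wrist')
np.save('w5.npy',np.array([c],dtype=object))
q=proj(c,[[.48,.23,.06],[.68,.23,.06],[.48,-.13,.06],[.68,-.13,.06]]);print(q.round(0))
x0,y0=np.clip(q.min(0).astype(int)-10,0,None);x1,y1=q.max(0).astype(int)+10;y1=min(400,y1);x1=min(640,x1)
s=min(800/(x1-x0),600/(y1-y0));print(x0,y0,x1,y1,s);crop(im,x0,y0,x1,y1,s,'pics/c6.png')
```

```text
t 36.83 p [ 0.5323 -0.1813  0.2607] ydir -0.4 z [ 0.    -0.001 -1.   ] F [ 0.2  0.5 -1.1] op 0.5 gf 0.0 q [-0.43  0.11  1.32 -0.    1.71 -0.42]
[[ 258. -271.]
 [ 479. -256.]
 [ 271.  129.]
 [ 460.  128.]]
248 0 489 138 3.319502074688797
```

Call:
{"name": "carry_out", "arguments": {"series": [[0.4, 0.85, 0.1, -0.55, 0, 0, 0], [0.4, 0.85, 0.1, -0.55, 0, 0, 0], [0.4, 0.85, 0.1, -0.55, 0, 0, 0], [0.4, 0, 0, 0, 0, 0, 0]]}}

```text
t: 37.38
eef_pos: [0.5523, -0.0204, 0.3624]
ee_rot: [0.705, 0.709, 0.002, 0.002]
wrist_force: [0.9, -0.1, 0.2]
opening: 0.404
gripper_force: 0.0
```

Run:
```python
from h import *
st();c=calibration('wrist');im=get_image('wrist')
q=proj(c,[[.48,.23,.06],[.68,.23,.06],[.48,-.13,.06],[.68,-.13,.06]]);print(q.round(0))
x0,y0=np.clip(q.min(0).astype(int)-10,0,None);x1,y1=q.max(0).astype(int)+10;y1=min(400,y1);x1=min(640,x1)
s=min(800/(x1-x0),600/(y1-y0));print(x0,y0,x1,y1,s);crop(im,x0,y0,x1,y1,s,'pics/c7.png')
```

```text
t 37.38 p [ 0.5523 -0.0204  0.3624] ydir 0.4 z [ 0.006  0.001 -1.   ] F [ 0.9 -0.1  0.2] op 0.404 gf 0.0 q [-0.14  0.1   1.14  0.    1.9  -0.15]
[[261. -45.]
 [426. -43.]
 [272. 229.]
 [402. 230.]]
251 0 435 239 2.510460251046025
```

Call:
{"name": "carry_out", "arguments": {"series": [[0.4, 0.9, 0, 0, 0, 0, 0], [0.4, 0, 0, 0, 0, 0, 0]]}}

```text
t: 37.67
eef_pos: [0.5509, 0.0312, 0.3571]
ee_rot: [0.706, 0.708, -0.001, -0.002]
wrist_force: [0.2, -0.7, 0.1]
opening: 0.399
gripper_force: 0.0
```

Run:
```python
from h import *
st();c=calibration('wrist');im=get_image('wrist');np.save('w5.npy',np.array([c],dtype=object))
q=proj(c,[[.48,.23,.06],[.68,.23,.06],[.48,-.13,.06],[.68,-.13,.06]]);print(q.round(0))
x0,y0=np.clip(q.min(0).astype(int)-10,0,None);x1,y1=q.max(0).astype(int)+10;y1=min(400,y1);x1=min(640,x1)
s=min(800/(x1-x0),600/(y1-y0));print(x0,y0,x1,y1,s);crop(im,x0,y0,x1,y1,s,'pics/c7.png')
```

```text
t 37.67 p [0.5509 0.0312 0.3571] ydir 0.2 z [-0.004  0.001 -1.   ] F [ 0.2 -0.7  0.1] op 0.399 gf 0.0 q [-0.05  0.1   1.15  0.    1.9  -0.05]
[[265.   0.]
 [427.   2.]
 [277. 261.]
 [403. 261.]]
254 0 437 271 2.2140221402214024
```

View pics/c7.png

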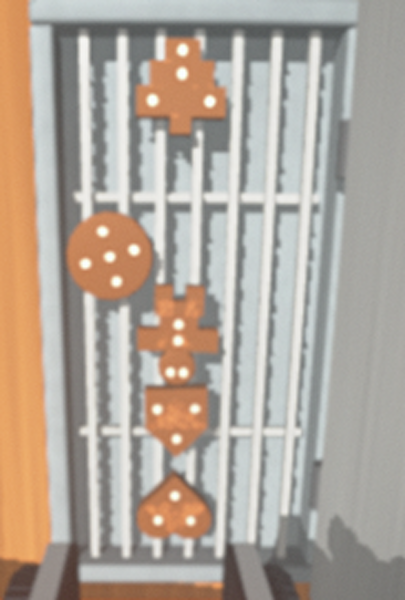

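All five biscuits lie flat on the grate inside the rim without overlapping, at crop positions tree (181,85), round (109,256), man (178,335), house (176,418) and heart (175,508). Now I'll take hold of the bar again.

Call:
{"name": "carry_out", "arguments": {"series": [[0.4, 0.15, 0.5, -0.4, 0, 0, 0], [0.4, 0.15, 0.7, 0, 0, 0, 0], [0.4, 0, 0.7, 0, 0, 0, 0], [0.4, 0, 0, 0, 0, 0, 0]]}}

```text
t: 38.22
eef_pos: [0.6679, 0.0448, 0.3767]
ee_rot: [0.708, 0.706, -0.003, -0.003]
wrist_force: [-0.5, -0.8, -1.2]
opening: 0.399
gripper_force: 0.0
```

Run:
```python
from h import *
st();step([.669,.052,.315],0)
```

```text
t 38.23 p [0.6679 0.0448 0.3767] ydir -0.2 z [-0.009 -0.    -1.   ] F [-0.5 -0.8 -1.2] op 0.399 gf 0.0 q [-0.02  0.4   0.75 -0.    2.01 -0.01]
shift units [0.12 0.03 1.03] rows>= 1.0
turn units [-0.09  0.   -0.03]
turn units [1.000e-02 1.400e-01 3.138e+01]
```

Call:
{"name": "carry_out", "arguments": {"series": [[0.4, 0.1, 0.02, 0.5, 0, 0, 0], [0.4, 0, 0, 0.5, 0, 0, 0], [0, 0, 0, 0, 0, 0, 0], [0, 0, 0, 0, 0, 0, 0], [0, 0, 0, 0, 0, 0, 0], [0, 0, 0, 0, 0, 0, 0]], "newtons": 50}}

```text
t: 38.98
eef_pos: [0.666, 0.0518, 0.3215]
ee_rot: [0.708, 0.706, -0.002, -0.001]
wrist_force: [-2.2, -3.5, -13.9]
opening: 0.114
gripper_force: 48.6
```

Run:
```python
from h import *
st();H=np.array([.6625,.082]);p=monitor.get_obs()['eef_pos'];print(np.arctan2(p[2]-.087,.6625-p[0]))
A=np.linspace(1.6,0.0,31);x=-.228*np.cos(A);z=.228*np.sin(A)
print(np.c_[A[1:],np.diff(x)/.06,-np.diff(z)/.06].round(2).tolist())
```

```text
t 38.98 p [0.666  0.0518 0.3215] ydir -0.1 z [-0.005 -0.001 -1.   ] F [ -2.2  -3.5 -13.9] op 0.114 gf 48.6 q [-0.01  0.36  0.9  -0.    1.88 -0.  ]
1.5856027917641373
[[1.55, -0.2, -0.0], [1.49, -0.2, 0.01], [1.44, -0.2, 0.02], [1.39, -0.2, 0.03], [1.33, -0.2, 0.04], [1.28, -0.2, 0.05], [1.23, -0.19, 0.06], [1.17, -0.19, 0.07], [1.12, -0.18, 0.08], [1.07, -0.18, 0.09], [1.01, -0.17, 0.1], [0.96, -0.17, 0.11], [0.91, -0.16, 0.12], [0.85, -0.16, 0.13], [0.8, -0.15, 0.14], [0.75, -0.14, 0.15], [0.69, -0.13, 0.15], [0.64, -0.13, 0.16], [0.59, -0.12, 0.17], [0.53, -0.11, 0.17], [0.48, -0.1, 0.18], [0.43, -0.09, 0.18], [0.37, -0.08, 0.19], [0.32, -0.07, 0.19], [0.27, -0.06, 0.19], [0.21, -0.05, 0.2], [0.16, -0.04, 0.2], [0.11, -0.03, 0.2], [0.05, -0.02, 0.2], [0.0, -0.01, 0.2]]
```

Call:
{"name": "carry_out", "arguments": {"series": [[0, 0, -0.2, 0, 0, 0, 0], [0, 0, -0.2, 0.01, 0, 0, 0], [0, 0, -0.2, 0.02, 0, 0, 0], [0, 0, -0.2, 0.03, 0, 0, 0], [0, 0, -0.2, 0.04, 0, 0, 0], [0, 0, -0.2, 0.05, 0, 0, 0], [0, 0, -0.19, 0.06, 0, 0, 0], [0, 0, -0.19, 0.07, 0, 0, 0], [0, 0, -0.18, 0.08, 0, 0, 0], [0, 0, -0.18, 0.09, 0, 0, 0], [0, 0, -0.17, 0.1, 0, 0, 0], [0, 0, -0.17, 0.11, 0, 0, 0]]}}

```text
t: 40.48
eef_pos: [0.5342, 0.0519, 0.2857]
ee_rot: [0.708, 0.706, 0.005, 0.006]
wrist_force: [13.0, -3.8, -11.5]
opening: 0.117
gripper_force: 48.9
```

Call:
{"name": "carry_out", "arguments": {"series": [[0, 0, -0.16, 0.12, 0, 0, 0], [0, 0, -0.16, 0.13, 0, 0, 0], [0, 0, -0.15, 0.14, 0, 0, 0], [0, 0, -0.14, 0.15, 0, 0, 0], [0, 0, -0.13, 0.15, 0, 0, 0], [0, 0, -0.13, 0.16, 0, 0, 0], [0, 0, -0.12, 0.17, 0, 0, 0], [0, 0, -0.11, 0.17, 0, 0, 0], [0, 0, -0.1, 0.18, 0, 0, 0]]}}

```text
t: 41.6
eef_pos: [0.4608, 0.052, 0.2069]
ee_rot: [0.708, 0.707, 0.004, 0.006]
wrist_force: [1.1, -7.0, 3.7]
opening: 0.112
gripper_force: 48.8
```

Call:
{"name": "carry_out", "arguments": {"series": [[0, 0, -0.09, 0.18, 0, 0, 0], [0, 0, -0.08, 0.19, 0, 0, 0], [0, 0, -0.07, 0.19, 0, 0, 0], [0, 0, -0.06, 0.19, 0, 0, 0], [0, 0, -0.05, 0.18, 0, 0, 0], [0, 0, -0.03, 0.15, 0, 0, 0], [0, 0, -0.02, 0.12, 0, 0, 0], [0, 0, -0.02, 0.1, 0, 0, 0], [0, 0, -0.01, 0.1, 0, 0, 0], [0, 0, 0, 0.1, 0, 0, 0]]}}

```text
t: 42.85
eef_pos: [0.4341, 0.0521, 0.1149]
ee_rot: [0.708, 0.707, 0.002, 0.003]
wrist_force: [-0.9, -3.9, 2.0]
opening: 0.099
gripper_force: 48.8
```

Call:
{"name": "carry_out", "arguments": {"series": [[0, 0, 0, 0.08, 0, 0, 0], [0, 0, 0, 0.08, 0, 0, 0], [0, 0, 0, 0.08, 0, 0, 0], [0, 0, 0, 0.06, 0, 0, 0], [0, 0, 0, 0.06, 0, 0, 0], [0, 0, 0, 0.06, 0, 0, 0], [0, 0, 0, 0, 0, 0, 0]]}}

```text
t: 43.72
eef_pos: [0.4341, 0.0524, 0.1006]
ee_rot: [0.707, 0.707, 0.002, 0.003]
wrist_force: [-27.7, -5.7, 58.1]
opening: 0.095
gripper_force: 63.8
```

Call:
{"name": "carry_out", "arguments": {"series": [[0, 0, 0, -0.1, 0, 0, 0], [0.3, 0, 0, 0, 0, 0, 0], [0.3, 0, 0, 0, 0, 0, 0], [0.3, 0, 0, -0.5, 0, 0, 0], [0, 0, 0, -0.3, 0, 0, 0], [0, 0, 0, 0, 0, 0, 0], [0, 0, 0, 0, 0, 0, 0]]}}

```text
t: 44.6
eef_pos: [0.4316, 0.0533, 0.1392]
ee_rot: [0.707, 0.707, -0.0, -0.001]
wrist_force: [0.8, -0.6, 0.5]
opening: 0.001
gripper_force: 0.0
```

Run:
```python
from h import *
st();step([.436,.05,.107],0)
cs,cd=calibration('scene'),calibration('side');im={'scene':get_image('scene'),'side':get_image('side')}
# edge contrast check: dark pixels along the bar hypothesised at cover angle a
for n,c in(('scene',cs),('side',cd)):
    g=cv2.cvtColor(im[n],cv2.COLOR_RGB2GRAY).astype(np.float32);out=[]
    for a in np.arange(-.1,.35,.05):
        P=[[.6635-.228*np.cos(a),y,.082+.228*np.sin(a)] for y in np.r_[np.linspace(-.015,.02,10),np.linspace(.085,.115,10)]]
        q=proj(c,P).astype(np.float32);v=cv2.remap(g,q[None,:,0],q[None,:,1],1)[0];out.append((round(float(a),2),round(float(np.median(v))),round(float(v.max()))))
    print(n,out)
```

```text
t 44.6 p [0.4316 0.0533 0.1392] ydir -0.0 z [-0.002  0.    -1.   ] F [ 0.8 -0.6  0.5] op 0.001 gf 0.0 q [-0.01 -0.12  1.8   0.    1.47 -0.01]
shift units [-0.05  0.07  0.54] rows>= 1.0
turn units [-0.02 -0.   -0.01]
turn units [-1.000e-02  2.000e-02  3.141e+01]
scene [(-0.1, 131, 136), (-0.05, 101, 108), (0.0, 49, 55), (0.05, 29, 41), (0.1, 52, 64), (0.15, 72, 111), (0.2, 87, 132), (0.25, 129, 141), (0.3, 141, 145)]
side [(-0.1, 89, 93), (-0.05, 94, 100), (0.0, 57, 60), (0.05, 113, 118), (0.1, 119, 122), (0.15, 92, 101), (0.2, 180, 182), (0.25, 113, 178), (0.3, 140, 182)]
```

Call:
{"name": "carry_out", "arguments": {"series": [[0, 0, 0.07, 0.2, 0, 0, 0], [0, 0, 0, 0.2, 0, 0, 0], [0, 0, 0, 0.06, 0, 0, 0], [0, 0, 0, 0.05, 0, 0, 0], [0, 0, 0, 0, 0, 0, 0]]}}

```text
t: 45.32
eef_pos: [0.4362, 0.0531, 0.1095]
ee_rot: [0.707, 0.707, -0.0, -0.0]
wrist_force: [-0.4, 0.1, -0.9]
opening: 0.003
gripper_force: 0.0
```

Call:
{"name": "carry_out", "arguments": {"series": [[0, 0, 0, 0.04, 0, 0, 0], [0, 0, 0, 0.03, 0, 0, 0], [0, 0, 0, 0.03, 0, 0, 0], [0, 0, 0, 0.03, 0, 0, 0], [0, 0, 0, 0, 0, 0, 0]]}}

```text
t: 45.95
eef_pos: [0.4368, 0.0531, 0.1066]
ee_rot: [0.707, 0.707, 0.001, 0.001]
wrist_force: [-8.8, -0.8, 22.0]
opening: 0.002
gripper_force: 10.8
```

Call:
{"name": "carry_out", "arguments": {"series": [[0, 0, 0, -0.6, 0, 0, 0], [0.4, 0, 0, -0.6, 0, 0, 0]]}}

```text
t: 46.2
eef_pos: [0.436, 0.0531, 0.1747]
ee_rot: [0.707, 0.707, -0.0, -0.0]
wrist_force: [1.0, -0.2, 0.2]
opening: 0.198
gripper_force: 0.0
```

Run:
```python
from h import *
st();plan([.473,.382,.17],1.5708+.02,.4)
```

```text
t 46.2 p [0.436  0.0531 0.1747] ydir -0.1 z [-0.  0. -1.] F [ 1.  -0.2  0.2] op 0.198 gf 0.0 q [-0.01 -0.14  1.74  0.    1.54 -0.01]
turn [-0.    0.    1.55] n 16
[[0.4,0.343,0.038,0.005,-0.0,0.0,0.969],[0.4,0.345,0.005,0.005,-0.0,0.0,0.969],[0.4,0.344,-0.028,0.005,-0.0,0.0,0.969],[0.4,0.339,-0.062,0.005,-0.0,0.0,0.969],[0.4,0.332,-0.094,0.005,-0.0,0.0,0.969],[0.4,0.321,-0.126,0.005,-0.0,0.0,0.969],[0.4,0.307,-0.156,0.005,-0.0,0.0,0.969],[0.4,0.291,-0.185,0.005,-0.0,0.0,0.969],[0.4,0.272,-0.212,0.005,-0.0,0.0,0.969],[0.4,0.25,-0.238,0.005,-0.0,0.0,0.969],[0.4,0.226,-0.261,0.005,-0.0,0.0,0.969],[0.4,0.199,-0.281,0.005,-0.0,0.0,0.969],[0.4,0.171,-0.299,0.005,-0.0,0.0,0.969],[0.4,0.141,-0.314,0.005,-0.0,0.0,0.969],[0.4,0.11,-0.327,0.005,-0.0,0.0,0.969],[0.4,0.078,-0.336,0.005,-0.0,0.0,0.969]]
```

Call:
{"name": "carry_out", "arguments": {"series": [[0.4, 0.91, 0.1, 0, 0, 0, 0], [0.4, 0.91, 0.1, 0, 0, 0, 0], [0.4, 0.91, 0.1, 0, 0, 0, 0], [0.4, 0.91, 0.1, 0, 0, 0, 0], [0.4, 0.91, 0.1, 0, 0, 0, 0], [0.4, 0.91, 0.1, 0, 0, 0, 0], [0.4, 0, 0, 0, 0, 0, -1], [0.4, 0, 0, 0, 0, 0, -1], [0.4, 0, 0, 0, 0, 0, -1], [0.4, 0, 0, 0, 0, 0, -1], [0.4, 0, 0, 0, 0, 0, -1], [0.4, 0, 0, 0, 0, 0, -1]]}}

```text
t: 47.7
eef_pos: [0.4726, 0.3807, 0.1738]
ee_rot: [0.466, 0.885, 0.0, -0.0]
wrist_force: [-0.6, 0.2, -0.5]
opening: 0.396
gripper_force: 0.0
```

Call:
{"name": "carry_out", "arguments": {"series": [[0.4, 0, 0, 0, 0, 0, -1], [0.4, 0, 0, 0, 0, 0, -1], [0.4, 0, 0, 0, 0, 0, -1], [0.4, 0, 0, 0, 0, 0, -1], [0.4, 0, 0, 0, 0, 0, -1], [0.4, 0, 0, 0, 0, 0, -1], [0.4, 0, 0, 0, 0, 0, -1], [0.4, 0, 0, 0, 0, 0, -1], [0.4, 0, 0, 0, 0, 0, -1], [0.4, 0, 0, 0, 0, 0, -0.9], [0.4, 0, 0, 0, 0, 0, 0]]}}

```text
t: 49.08
eef_pos: [0.4726, 0.3807, 0.1738]
ee_rot: [-0.009, 1.0, 0.0, 0.0]
wrist_force: [-0.3, 0.5, 0.3]
opening: 0.4
gripper_force: 0.0
```

Run:
```python
from h import *
st();step([.473,.382,.075],1.5708+.02)
c=calibration('wrist');im=get_image('wrist');g=cv2.cvtColor(im,cv2.COLOR_RGB2GRAY)
q=proj(c,[[.473,.382,.082],[.46,.375,.082],[.486,.389,.082]]).round(0);print(q)
# dark blob (fin top) near the prediction
u,v=q[0].astype(int);x0,y0=u-70,v-70;w=g[max(y0,0):v+70,x0:u+70]
n,l,s,ce=cv2.connectedComponentsWithStats((w<60).astype(np.uint8))
for i in range(1,n):
    if s[i,4]>150: print(s[i],ce[i]+[x0,max(y0,0)],back(c,[ce[i]+[x0,max(y0,0)]],.082)[0].round(4))
```

```text
t 49.08 p [0.4726 0.3807 0.1738] ydir 91.0 z [-0.  0. -1.] F [-0.3  0.5  0.3] op 0.4 gf 0.0 q [ 0.58  0.24  1.35  0.    1.55 -1.  ]
shift units [-0.01  0.02  1.65] rows>= 2.0
turn units [ 0.    0.   -0.03]
turn units [ 0.   -0.   31.39]
[[323. 210.]
 [314. 194.]
 [332. 226.]]
```

Run:
```python
from h import *
c=calibration('wrist');im=get_image('wrist');g=cv2.cvtColor(im,cv2.COLOR_RGB2GRAY)
w=g[110:310:10,223:423:10]
print('\n'.join(' '.join('%3d'%v for v in r) for r in w))
```

```text
160 160 158 158 160 104 127 230 229 240 178  98 242 240 235 241 160 162 161 159
163 163 162 164 167 112 131 229 228 240 147  99 242 209 234 241 169 168 166 166
160 159 160 160 162 116 132 229 230 240 140  97 241 208 232 239 160 161 160 157
165 166 167 168 169 123 133 229 229 240 126  98 241 153 229 236 173 172 166 165
168 168 170 169 170 146 129 229 227 239 112  95 240 153 227 155 171 170 168 169
164 164 165 167 167 142 128 229 227 239  97  96 240 168 226 230 173 171 170 169
156 158 159 159 159 138 125 227 225 239  92  91 239 194 226 215 167 165 164 165
152 150 150 153 155 108 121 226 225 224 225 211 215 214 225 195 166 167 167 166
163 168 166 168 169 116 123 225 226 216  84  85 224 225 224 177 169 171 168 169
158 160 161 163 163 113 120 223 218 135  83  86 226 224 223 163 161 162 162 162
157 158 157 158 160 133 115 223 215 137  83  85 226 223 226 171 169 169 161 161
161 162 162 160 156 125 110 222 215 149  82  82 238 222 232 158 158 159 157 157
163 140 159 165 166 109 146 208 217 222 227 232 234 233 235 164 166 167 168 168
 93  94 150 159  98 100 142 163 166 166 166 170 168 158 159 161 161 162 161 162
100 101 101 100  98 121 131 163 163 166 165 165 169 166 153 168 169 169 168 163
 99  96 100 101  63 148  68 167 169 169 163 161 160 154 134 132  77 164 163 163
 91  92  93  94  62 149  62 161 160 160 161 163 161 152  68 150  85 160 162 162
 96  97  97  52  80 148  59 167 167 167 167 167 167 158  64 127  71 134 167 167
 89  90  59  59  61 204  59 162 163 163 163 162 161 163  62  73  65  68 138 158
 71  49  56  57  59  58  52 159 161 161 164 162 145 168  61  66  65  63  61  63
```

Run:
```python
from h import *
c=calibration('wrist');im=get_image('wrist');g=cv2.cvtColor(im,cv2.COLOR_RGB2GRAY)
n,l,s,ce=cv2.connectedComponentsWithStats((g[182:234,305:350]<90).astype(np.uint8))
for i in range(1,n):
    if s[i,4]>60:
        a=s[i,:2]+[305,182];b=a+s[i,2:4];print(s[i]);print(back(c,[ce[i]+[305,182],a,b],.082).round(4).tolist())
```

```text
[ 16   5  17  38 574]
[[0.4694, 0.3858, 0.082], [0.4548, 0.3799, 0.082], [0.485, 0.3935, 0.082]]
```

Call:
{"name": "carry_out", "arguments": {"series": [[0.4, 0.03, 0.09, 0.5, 0, 0, 0], [0.4, 0, 0, 0.6, 0, 0, 0], [0.4, 0, 0, 0.4, 0, 0, 0], [0.4, 0, 0, 0.15, 0, 0, 0], [0, 0, 0, 0, 0, 0, 0], [0, 0, 0, 0, 0, 0, 0], [0, 0, 0, 0, 0, 0, 0], [0, 0, 0, 0, 0, 0, 0]], "newtons": 50}}

```text
t: 50.22
eef_pos: [0.4708, 0.3861, 0.0752]
ee_rot: [-0.009, 1.0, 0.0, 0.0]
wrist_force: [0.3, 1.2, -3.3]
opening: 0.155
gripper_force: 52.2
```

Gripped, with an opening of 0.155 (about 13 mm). Pull 40 mm towards the robot.

Call:
{"name": "carry_out", "arguments": {"series": [[0, 0.12, 0, 0, 0, 0, 0], [0, 0.12, 0, 0, 0, 0, 0], [0, 0.12, 0, 0, 0, 0, 0], [0, 0.12, 0, 0, 0, 0, 0], [0, 0.1, 0, 0, 0, 0, 0], [0, 0.06, 0, 0, 0, 0, 0], [0, 0.04, 0, 0, 0, 0, 0], [0, 0, 0, 0, 0, 0, 0], [0, 0, 0, 0, 0, 0, 0]]}}

```text
t: 51.35
eef_pos: [0.4322, 0.3866, 0.0753]
ee_rot: [-0.009, 1.0, 0.002, 0.003]
wrist_force: [7.1, 4.1, -9.1]
opening: 0.158
gripper_force: 51.6
```

Call:
{"name": "carry_out", "arguments": {"series": [[0, 0.04, 0, 0, 0, 0, 0], [0, 0.03, 0, 0, 0, 0, 0], [0, 0.02, 0, 0, 0, 0, 0], [0, 0, 0, 0, 0, 0, 0], [0, 0, 0, 0, 0, 0, 0], [0, 0, 0, 0, 0, 0, 0], [0, 0, 0, 0, 0, 0, 0]]}}

```text
t: 52.22
eef_pos: [0.4303, 0.3866, 0.0753]
ee_rot: [-0.008, 1.0, 0.003, 0.007]
wrist_force: [17.6, 5.9, -15.1]
opening: 0.159
gripper_force: 50.6
```

Call:
{"name": "carry_out", "arguments": {"series": [[0.4, 0, 0, 0, 0, 0, 0], [0.4, 0, 0, 0, 0, 0, 0], [0.4, 0, 0, 0, 0, 0, 0], [0.4, 0, 0, 0, 0, 0, 0], [0.4, 0, 0, -0.4, 0, 0, 0], [0.4, 0, 0, -0.9, 0, 0, 0], [0.4, 0, 0, -0.9, 0, 0, 0], [0.4, 0, 0, 0, 0, 0, 0]]}}

```text
t: 53.22
eef_pos: [0.4266, 0.3869, 0.2139]
ee_rot: [-0.009, 1.0, 0.004, 0.005]
wrist_force: [0.3, -0.7, -0.8]
opening: 0.397
gripper_force: 0.0
```

Run:
```python
from h import *
st();c=calibration('wrist');im=get_image('wrist');g=cv2.cvtColor(im,cv2.COLOR_RGB2GRAY)
q=proj(c,[.470,.3865,.082])[0].astype(int);print(q)
x0,y0=q[0]-22,max(q[1]-30,0)
n,l,s,ce=cv2.connectedComponentsWithStats((g[y0:q[1]+30,x0:q[0]+22]<90).astype(np.uint8))
for i in range(1,n):
    if s[i,4]>100: print(s[i],back(c,[ce[i]+[x0,y0]],.082).round(4))
cd=calibration('side');g=cv2.cvtColor(get_image('side'),cv2.COLOR_RGB2GRAY).astype(np.float32)
for a in np.arange(-.1,.3,.05):
    q=proj(cd,[[.6635-.228*np.cos(a),y,.082+.228*np.sin(a)] for y in np.linspace(-.01,.11,25)]).astype(np.float32)
    print(round(a,2),np.median(cv2.remap(g,q[None,:,0],q[None,:,1],1)),end='; ')
```

```text
t 53.23 p [0.4266 0.3869 0.2139] ydir 91.1 z [ 0.01   0.008 -1.   ] F [ 0.3 -0.7 -0.8] op 0.397 gf 0.0 q [ 0.64  0.15  1.38  0.    1.6  -0.95]
[319 236]
[ 16  12  13  34 386] [[0.4675 0.3859 0.082 ]]
-0.1 77.31445; -0.05 70.015625; 0.0 44.043945; 0.05 84.59668; 0.1 86.10156; 0.15 83.59766; 0.2 104.53223; 0.25 101.03125;
```

The slide is back home, the bar reads as closed and the arm is clear. Handing in.

```bash
python3 -c "
from rig import job
print(job.close_job())"
```

```text
the job is handed in; nothing more can be done
None
```

I handed the job in with all steps carried out (no verdict came back): five biscuits placed flat on the grate, the cover opened and then closed onto its stops, and the timer slide pulled to its stop, held and run back home; a stray knock moved the round on the grate, but it stayed flat and in bounds.

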